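# Buckles into the drying cabinet

### The job

Put all the washed buckles on the bench into the drying cabinet and start it: lift the thumb latch out of its catch, swing the gate wide open, draw the tray fully out and lay every buckle flat on the tray's floor, none resting on another. Then slide the tray fully home, shut the gate so that the latch bar drops back into its catch, and last wind the timer key clockwise, a part turn at a time, until it comes up against its stop. Leave the hammer, the jar and the sanding block where they are.

Things in the scene. Friction and masses are not known exactly. Their poses are not given: they have to be found in the camera images.
- cabinet: fixed green drying cabinet, 220 mm wide, 260 deep, 100 high. Origin on the bench below the middle of the roof's front edge; x points inward, y to the hinge side. Sides (15 mm thick, inner faces y +-95) and floor (top z 20) reach 60 mm further forward than the roof: an open-topped porch behind the gate. A black timer pod, 110 x 60 x 70 mm high, is joined on at x 0, y -140.
- gate (a joint): yellow-framed clear gate (180 mm wide, z 25 to 99, 11 mm thick) across the porch's front, 55 mm ahead of the roof's edge: 0 = shut, grows to 2.0 rad as it swings out to the front about an upright hinge on the cabinet's +y side (clockwise seen from above). Light friction (0.06 N m): it stays where it is left.
- gate_hinge (a point): point on the gate's upright hinge axis, 100 mm above the bench (cabinet x -55, y +100). Its axes are the cabinet's turned with the gate: the leaf runs from it along its own -y, front towards its own -x.
- latch (a joint): steel latch bar on the gate's front: 0 = level, grows to 0.7 rad as its free end rises; it falls by its weight. Gate shut, its end sits behind a brass tooth on the right cheek; raise it 0.11 rad (better 0.25) to pass. Pivot at gate y -65, x -14, z 85, tip at y -210, 14 mm high. The tooth's sloped outer side does not surely raise the bar when the gate is just pushed: hold it raised, shut, let go.
- latch_knob (a point): centre of the red ball knob, 26 mm across, that raises the latch bar; on a 9 mm neck, 85 mm from the bar's pivot towards its free end and 47 mm above it (gate x -14, y -150, z 132 with the bar level; gate's top edge 33 mm below). Raising the bar turns it about the pivot: it rises and shifts a little towards the hinge. The gate can be swung by it.
- tray (a joint): aluminium tray that slides in the cabinet: 0 = fully in, 0.18 m = fully drawn out to the front, 30 mm clear of the roof. The shut gate blocks it. 1.5 N friction, it stays where it is left.
- tray_in (a point): centre of the tray's inner floor (25 mm above the bench), moving with the tray; x points into the cabinet, z up. Inside 142 mm (x) by 172 mm (y); walls 4 mm thick, 30 mm above the floor.
- tray_knob (a point): middle of the black upright tray knob, 16 mm diameter, 46 mm tall (z 28 to 74 mm), 30 mm ahead of the tray's front on its middle line; grip it from above, fingers to its left and right.
- key (a joint): angle of the timer's brass winding key on the pod: grows clockwise seen from above, stop at 4.6 rad, starts between 0 and 0.6. A weak spring (0.008 N m/rad) and a friction brake (0.075 N m): it stays where it is left.
- key_grip (a point): middle of the key's flat upright wing (44 mm along its own x, 10 mm thick along its own y, 30 mm tall), on the turning axis, 102 mm above the bench and 32 mm above the pod; grip it from above across its thickness.
- hammer: hammer lying on the bench at the left, a bystander
- jar: closed jar, 64 mm across, 85 mm high, a bystander; origin under its middle
- sanding_block: cork sanding block 100 x 60 x 32 mm, a bystander; origin under its middle
- buckle1_center (a point): centre of a brass buckle frame, 50 mm (its x) by 32 mm (its y) by 12 mm thick (z), lying flat; open in the middle with a cross-bar; 60 g. Two to four of the five buckles are there.
- buckle2_center (a point): centre of a brass buckle frame, 50 mm (its x) by 32 mm (its y) by 12 mm thick (z), lying flat; open in the middle with a cross-bar; 60 g. Two to four of the five buckles are there.
- buckle3_center (a point): centre of a brass buckle frame, 50 mm (its x) by 32 mm (its y) by 12 mm thick (z), lying flat; open in the middle with a cross-bar; 60 g. Two to four of the five buckles are there.
- buckle4_center (a point): centre of a steel buckle frame, 50 mm (its x) by 32 mm (its y) by 12 mm thick (z), lying flat; open in the middle with a cross-bar; 60 g. Two to four of the five buckles are there.
- buckle5_center (a point): centre of a steel buckle frame, 50 mm (its x) by 32 mm (its y) by 12 mm thick (z), lying flat; open in the middle with a cross-bar; 60 g. Two to four of the five buckles are there.
Mind the look-alikes: they are no part of the job. What is shaped like the part that bears buckle2_center but red is not meant. What is shaped like the part that bears buckle3_center but purple or red is not meant.

How it is judged:
By the outcome, as a careful person would: the job done as asked, in the order asked, and still so for the second after the job is handed in, with the robot touching nothing.
Of buckle1, buckle2, buckle3, buckle4, buckle5 only 2 to 4 are there at a start; the rules pass over those that are not, and their reading is None.
At some moment in a run one of buckle1, buckle2, buckle3, buckle4, buckle5 may be knocked a few centimetres aside while the robot is not near it.
Once in a run the grip may slacken for a moment while it holds something.
It also fails if it takes over 210 s, if anything falls off the work surface, if the arm or the gripper's body presses on something with over 40 N, if the wrist force passes 120 N, or if a joint passes its speed limit or range.

### The arm

A 6-joint arm with a two-finger parallel gripper is mounted at the origin on the work surface. World frame = base frame: x ahead of the robot, y to its left, z up, the work surface at z = 0. Lengths are in m, angles in rad, forces in N, time in s.
With the tool pointing down it reaches from about 0.35 to 0.975 m from the base axis. Payload 4.9 kg.
Tool frame: the origin (TCP) lies between the finger pads; the fingertips stand 19 mm ahead of it and the grasp point (between the pads) is the TCP; z points along the fingers, y is the line along which they close (so a half turn about z gives the same grasp; the last joint's range is limited). The gripper opens to 85 mm and grips with 20 to 120 N. Pads are 22 mm wide; open, the fingers measure 114 mm over their backs; the gripper's body (76 mm by 85 mm) begins 54 mm behind the grasp point. The pads swing forward as they close: fully open they stand 13 mm farther back than shut.
Start: joints at [-1.315, 0.053, 1.613, -0, 1.476, -0.119], TCP at [0.229, -0.582, 0.25] pointing down, gripper open.
Joint ranges: [-3.01, 3.01], [-1.01, 2.22], [0.06, 2.58], [-1.02, 4.17], [0.09, 2.62], [-3.14, 3.14]. Speed limits (rad/s): [2.57, 2.57, 3.14, 3.14, 3.14, 3.14].

### API

Orientations are given as a rotation vector (axis times angle).
In Python, from station import ctrl gives the robot as it stands. The module is installed in compiled form; this text tells all that it offers.
- The arm moves only by the tool servo_tool, never from a script. Its argument "increments" is a list that holds one entry, the list of rows, each a list of 5 numbers: the finger opening in cm, from 0 to 8.54, then the shift along the tool's x, y, z in cm, then the turn about the tool's z in degrees. A call has 1 to 5 rows; each row is the pose to reach, as a shift and turn from the pose commanded when the call began, along the tool's axes at that moment; what a row does not reach only later rows make up. A row lasts 1/10 s, in which the tool goes at most 50 mm and 8.59 degrees, less where a joint would pass 70% of its speed; a pose out of reach is approached as far as the arm can. A call with a gripper value outside its range is refused whole. The fingers move at their own pace and stop on an object; "newtons" is the grip in N (left out, the last holds). Time passes only in rows, so rows that repeat a pose let the fingers close. It gives the time, the measured TCP pose, the force, the opening and the grip force at its end, in the units of the state.
- ctrl.get_obs(): the state, without advancing time (a new reading comes with each control period).
- ctrl.get_image(name): name is "side" or "top" or "wrist"; returns a dict with "img" (420x560x3 uint8, red, green, blue), "fx", "fy", "cx", "cy" (pixels), "rvec" (rotation vector, rad) and "tvec" (3), from world to camera coordinates, as OpenCV has them; the wrist camera has in their place "mount" (4x4, takes a point from camera to tool coordinates, whose origin is the TCP and whose axes are the flange's). Camera axes: x right, y down, z forward; pixel columns grow to the right and rows downward; lengths in m; the calibration is good to about 2 mm. The wrist camera is an equidistant fisheye: a pixel r from the principal point sees the ray r / f radians off the axis. A picture is of the moment at which its call begins: read the wrist's pose just before it. There is no depth.
- ctrl.finish_job(): hands the job in; it is judged then, once.
The state is a dict: "t": time; "q": joint angles; "dq": joint speeds; "effort": joint torques, N m; "tool_pos": TCP position; "tool_rot": TCP orientation; "contact_force": force on the tool from outside, world axes, zero at the start; "wrist_torque": the same for the moment, N m; "opening": finger opening in m; "grip_force": force on a finger pad.
Only numpy, scipy, OpenCV 4.12 (cv2) and the standard library are available. Lean on these libraries where they do the work, as an engineer would, in place of code of your own. Each camera call takes 0.05 s, during which the arm holds its last target. There are 200 camera calls.

## Working session

There is one attempt and no reset: what is moved stays moved. The work goes in short steps, Python scripts to look and compute and a tool call to move; the robot and the scene stay as the last step left them, time stands still between calls to the robot, and variables do not carry over. Pictures are saved under pics/ and viewed, at most 14 in all, crops included, and the job is handed in when it is done.

Besides the shell and the picture viewer there is one more tool, called as name([rows], argument=value, ...), one row to a line, values as JSON. servo_tool: Moves the arm, as the interface text tells. Its arguments: {"type":"object","properties":{"increments":{"type":"array"},"newtons":{"type":"number"}},"required":["increments"]}

```bash
mkdir -p pics; ls; cat > h.py <<'E'
import numpy as np, cv2
from scipy.spatial.transform import Rotation as R
from station import ctrl
def cast(im,u,v,z):
    "static camera pixel -> point on plane z"
    Rm=R.from_rotvec(np.ravel(im['rvec'])).as_matrix(); t=np.ravel(im['tvec'])
    d=Rm.T@np.array([(u-im['cx'])/im['fx'],(v-im['cy'])/im['fy'],1]); c=-Rm.T@t
    return c+d*(z-c[2])/d[2]
def proj(im,p):
    Rm=R.from_rotvec(np.ravel(im['rvec'])).as_matrix(); q=Rm@np.array(p)+np.ravel(im['tvec'])
    return np.array([im['fx']*q[0]/q[2]+im['cx'],im['fy']*q[1]/q[2]+im['cy']])
def get(name,fn=None):
    o=ctrl.get_obs(); im=ctrl.get_image(name); im['obs']=o
    if fn: cv2.imwrite('pics/'+fn,im['img'][:,:,::-1])
    return im
def wcast(im,u,v,z):
    "wrist fisheye pixel -> point on plane z (world)"
    x=(u-im['cx'])/im['fx']; y=(v-im['cy'])/im['fy']; th=np.hypot(x,y)
    d=np.array([np.sin(th)*x/max(th,1e-9),np.sin(th)*y/max(th,1e-9),np.cos(th)])
    o=im['obs']; T=np.eye(4); T[:3,:3]=R.from_rotvec(o['tool_rot']).as_matrix(); T[:3,3]=o['tool_pos']
    M=T@np.array(im['mount']); d=M[:3,:3]@d; c=M[:3,3]
    return c+d*(z-c[2])/d[2]
def wproj(im,p):
    o=im['obs']; T=np.eye(4); T[:3,:3]=R.from_rotvec(o['tool_rot']).as_matrix(); T[:3,3]=o['tool_pos']
    M=T@np.array(im['mount']); q=M[:3,:3].T@(np.array(p)-M[:3,3])
    th=np.arctan2(np.hypot(q[0],q[1]),q[2]); k=th/np.hypot(q[0],q[1])
    return np.array([im['cx']+im['fx']*q[0]*k,im['cy']+im['fy']*q[1]*k])
def delta(p,yaw=None):
    "world target -> shift in tool axes (cm)"
    o=ctrl.get_obs(); M=R.from_rotvec(o['tool_rot']).as_matrix()
    return np.round(M.T@(np.array(p)-o['tool_pos'])*100,2)
E
python3 - <<'E'
from h import *
for n in ('top','side'):
    im=get(n,n+'1.png'); print(n,im['fx'],im['cx'],im['cy'],im['rvec'],im['tvec'])
o=ctrl.get_obs(); print(o); print(R.from_rotvec(o['tool_rot']).as_matrix().round(3))
im=get('wrist','w1.png'); print(im['mount'],im['fx'],im['cx'],im['cy'])
E
```

```text
pics
top 449.5775927686296 281.3144618173699 211.6014354553514 [ 2.0816804  -2.14861889  0.21646231] [0.02823842 0.55064796 1.16697839]
side 545.8451627817365 268.29375849979056 206.17919231008798 [ 2.15548815 -0.48386387  0.2163289 ] [-0.48730045  0.24307146  1.58636894]
{'t': 0.1, 'q': array([-1.31502815e+00,  5.32886206e-02,  1.61416696e+00, -1.61427216e-05,
        1.47598232e+00, -1.19000310e-01]), 'dq': array([ 8.38642535e-04, -5.33920611e-04, -5.27350424e-03, -2.32490954e-05,
        1.81836031e-03, -4.68342250e-04]), 'effort': array([ 4.47113280e-04, -3.94900990e+01, -3.71363389e+01, -1.27282310e-04,
        3.92319736e-03,  3.27748388e-06]), 'tool_pos': array([ 0.22864729, -0.58110667,  0.24918116]), 'tool_rot': array([-3.08479062e+00, -5.84905570e-01,  2.23108018e-04]), 'contact_force': array([-0.08912452, -0.42249219, -0.41491273]), 'wrist_torque': array([-0.02166692, -0.00715595,  0.01692862]), 'grip_force': 0.0, 'opening': 0.08509179131908606}
[[ 0.931  0.366 -0.   ]
 [ 0.366 -0.931  0.002]
 [ 0.    -0.002 -1.   ]]
[[-5.32931505e-04 -9.61379648e-01 -2.75225160e-01  7.01731217e-02]
 [ 9.99999497e-01 -2.78451968e-04 -9.63695261e-04  1.43348564e-04]
 [ 8.49840023e-04 -2.75225535e-01  9.61379313e-01 -1.23924914e-01]
 [ 0.00000000e+00  0.00000000e+00  0.00000000e+00  1.00000000e+00]] 325.19226210127806 282.731532974666 212.36700610810368
```

View pics/top1.png

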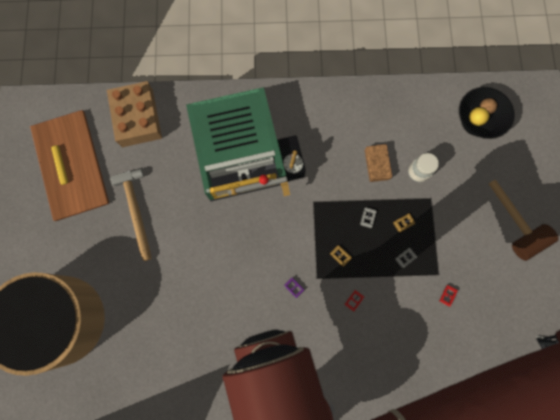

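View pics/side1.png

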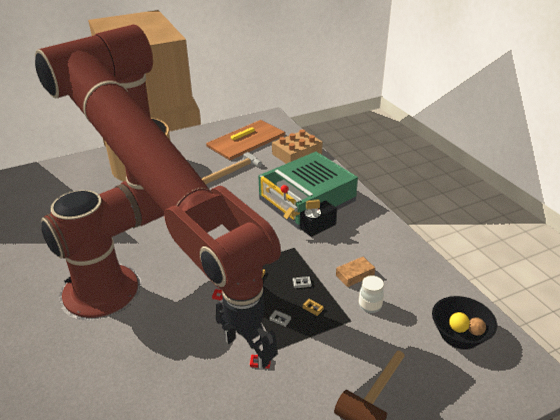

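Top view shows buckles on the black mat: steel at (369,217) and (406,257), brass at (403,222) and (341,255). The look-alikes are purple (295,287), red (354,300) and red (449,294); I won't touch those. The cabinet is at about (240,145), with its gate at about (240,187), the red knob at (263,180) and the key at (294,160).

```bash
python3 - <<'E'
from h import *
im=get('top'); a=im['img']
c=a[75:215,180:320]; s=cv2.resize(c,(560,560),interpolation=cv2.INTER_CUBIC)
d=a[195:285,310:445]; d=cv2.resize(d,(560,373),interpolation=cv2.INTER_CUBIC)
cv2.imwrite('pics/c1.png',s[:,:,::-1]); cv2.imwrite('pics/c2.png',d[:,:,::-1])
for n,(u,v,z) in dict(s1=(369,217,.012),b1=(403,222,.012),b2=(341,255,.012),s2=(406,257,.012),knob=(263,180,.13),key=(294,160,.117)).items(): print(n,cast(im,u,v,z).round(3))
# steel/brass blobs on mat
hsv=cv2.cvtColor(a,cv2.COLOR_RGB2HSV)
m=(hsv[:,:,2]>70).astype(np.uint8); m[:203]=0;m[273:]=0;m[:,:320]=0;m[:,432:]=0
k,l,st,ce=cv2.connectedComponentsWithStats(cv2.morphologyEx(m,cv2.MORPH_CLOSE,np.ones((5,5))))
for i in range(1,k):
    if st[i,4]<40: continue
    w=np.array([cast(im,u,v,.012)[:2] for v,u in np.argwhere(l==i)],np.float32)
    r=cv2.minAreaRect(w); ev=np.linalg.eigh(np.cov(w.T))[1][:,1]
    print(ce[i],st[i,4],np.round(r[0],4),np.round(r[1],4),r[2],'long axis deg',np.degrees(np.arctan2(ev[1],ev[0])), a[l==i].mean(0))
E
```

```text
s1 [ 0.537 -0.235  0.012]
b1 [ 0.52  -0.33   0.012]
b2 [ 0.433 -0.15   0.012]
s2 [ 0.421 -0.33   0.012]
knob [0.621 0.056 0.13 ]
key [ 0.677 -0.027  0.117]
[367.72033898 217.50847458] 236 [ 0.536  -0.2315] [0.0351 0.0544] 72.18396759033203 long axis deg 160.43624802072202 [97.94067797 96.13559322 89.20762712]
[402.95454545 222.16363636] 220 [ 0.5194 -0.3308] [0.0332 0.0561] 29.428707122802734 long axis deg 121.79785582331279 [102.50454545  80.59090909  44.22272727]
[339.91286307 255.08298755] 241 [ 0.4328 -0.1477] [0.0503 0.0356] 42.51224899291992 long axis deg 48.56677935927812 [99.9253112  78.77593361 43.84647303]
```

View pics/c1.png

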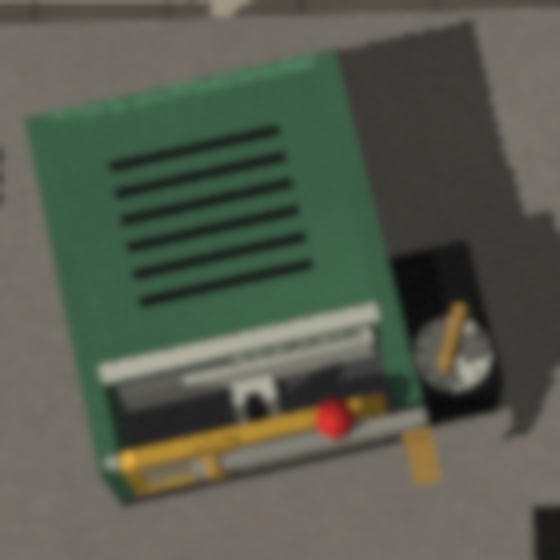

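View pics/c2.png

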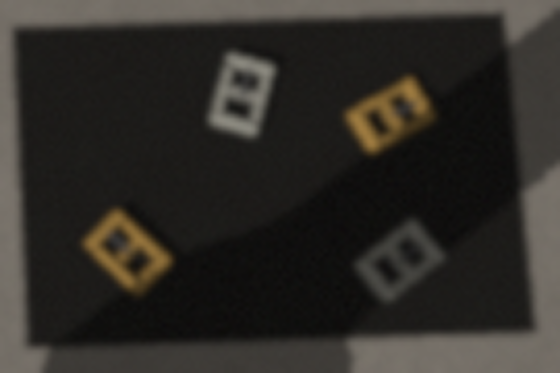

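The first crop shows the cabinet yawed: roof back corners at full-image (187,104.5) and (264,88), knob at (263.5,179.5), key disc at (293,164). The second shows four real buckles, two brass and two steel, all lying flat, with one steel buckle in the arm's shadow.

```bash
python3 - <<'E'
from h import *
im=get('top'); f=lambda x,y,z:cast(im,180+x/4,75+y/4,z).round(4)
Rm=R.from_rotvec(np.ravel(im['rvec'])).as_matrix(); print('cam',(-Rm.T@im['tvec']).round(3))
P=dict(BL=f(27,118,.1),BR=f(335,52,.1),FL=f(98,372,.1),FR=f(380,312,.1),stripFL=f(103,385,.1),cheekL=f(125,502,.1),knob=f(334,418,.132),disc=f(453,355,.075),keytop=f(454,335,.117),podFR=f(505,405,.07),podBR=f(465,242,.07),CR=f(427,422,.1))
for k,v in P.items(): print(k,v)
ang=lambda a,b:np.degrees(np.arctan2(*(P[b]-P[a])[[1,0]]))
print('back width',np.linalg.norm(P['BL']-P['BR']),'yaw from back edge',ang('BR','BL')-90,'side',ang('FL','BL'),ang('cheekL','BL'),ang('CR','BR'),np.linalg.norm(P['cheekL']-P['BL']),np.linalg.norm(P['BR']-P['CR']))
print('key vec', f(461,303,.117)-f(447,368,.117))
# hypothesise: back edge mid + yaw
E
```

```text
cam [0.305 0.016 1.254]
BL [0.8517 0.262  0.1   ]
BR [0.8941 0.0487 0.1   ]
FL [0.6677 0.2126 0.1   ]
FR [0.7038 0.0229 0.1   ]
stripFL [0.6586 0.2092 0.1   ]
cheekL [0.5779 0.1946 0.1   ]
knob [0.6218 0.0545 0.132 ]
disc [ 0.6799 -0.026   0.075 ]
keytop [ 0.6804 -0.0256  0.117 ]
podFR [ 0.6448 -0.0603  0.07  ]
podBR [ 0.7633 -0.0375  0.07  ]
CR [ 0.6261 -0.0061  0.1   ]
back width 0.2174733316983947 yaw from back edge 11.242762774999491 side 15.028279033915096 13.829258067012038 11.556399750071503 0.2819737576442177 0.27354531617265904
key vec [ 0.0446 -0.0109  0.    ]
```

```bash
cat >> h.py <<'E'
def yaw():
    M=R.from_rotvec(ctrl.get_obs()['tool_rot']).as_matrix(); return np.degrees(np.arctan2(M[1,0],M[0,0]))
def plan(*legs,p=None,y=None):
    """legs (pos, yaw deg of tool x): print per 5-row call the end shift (cm, tool axes at call start) and turn (+ = CW)"""
    if p is None: p=ctrl.get_obs()['tool_pos']; y=yaw()
    p=np.array(p,float)
    for P,Y in legs:
        Y=y if Y is None else Y; P=np.array(P,float); dy=(Y-y+180)%360-180
        n=int(max(1,np.ceil(np.linalg.norm(P-p)/.22),np.ceil(abs(dy)/42)))
        for i in range(n):
            a=np.radians(y); d=(P-p)/n; X=np.array([np.cos(a),np.sin(a)]); Yt=np.array([np.sin(a),-np.cos(a)])
            print([round(float(v),1) for v in (d[:2]@X*100,d[:2]@Yt*100,-d[2]*100,-dy/n)],end=' ')
            y+=dy/n
        print('->',P.round(3),round(Y,1)); p=P
E
python3 -c "
from h import *
plan(([.59,.06,.30],102.2))"
```

```text
[14.3, -11.6, -1.3, -20.2] [17.4, -6.0, -1.3, -20.2] [18.4, 0.4, -1.3, -20.2] [17.1, 6.7, -1.3, -20.2] -> [0.59 0.06 0.3 ] 102.2
```

servo_tool([
  [[8.5, 3, -2.4, -0.3, -4], [8.5, 6, -4.8, -0.6, -8], [8.5, 9, -7.2, -0.9, -12], [8.5, 12, -9.6, -1.2, -16], [8.5, 14.3, -11.6, -1.3, -20.2]],
])

```text
t: 0.75
tool_pos: [0.3202, -0.4197, 0.2636]
tool_rot: [2.934, 1.123, 0.001]
contact_force: [0.3, -1.7, -0.4]
opening: 0.0851
grip_force: 0.0
```

servo_tool([
  [[8.5, 3.5, -1.2, -0.3, -4], [8.5, 7, -2.4, -0.6, -8], [8.5, 10.5, -3.6, -0.9, -12], [8.5, 14, -4.8, -1.2, -16], [8.5, 17.4, -6, -1.3, -20.2]],
])

```text
t: 1.25
tool_pos: [0.4101, -0.2594, 0.2768]
tool_rot: [2.692, 1.619, 0.001]
contact_force: [1.0, 0.4, 0.9]
opening: 0.0852
grip_force: 0.0
```

servo_tool([
  [[8.5, 3.5, 0, -0.3, -4], [8.5, 7, 0.1, -0.6, -8], [8.5, 10.5, 0.2, -0.9, -12], [8.5, 14, 0.3, -1.2, -16], [8.5, 18.4, 0.4, -1.3, -20.2]],
])

```text
t: 1.75
tool_pos: [0.5002, -0.0995, 0.2898]
tool_rot: [2.367, 2.064, 0.0]
contact_force: [0.3, 0.1, 0.0]
opening: 0.085
grip_force: 0.0
```

servo_tool([
  [[8.5, 4.5, 1.8, -0.3, -5], [8.5, 9, 3.6, -0.6, -10], [8.5, 13.5, 5.4, -0.9, -15], [8.5, 17.1, 6.7, -1.3, -20.2], [8.5, 17.1, 6.7, -1.3, -20.2]],
])

```text
t: 2.25
tool_pos: [0.5909, 0.0635, 0.3024]
tool_rot: [-1.963, -2.452, -0.002]
contact_force: [0.0, 0.7, -0.1]
opening: 0.085
grip_force: 0.0
```

```bash
python3 - <<'E'
from h import *
im=get('wrist','w2.png'); o=im['obs']; print(o['t'],o['tool_pos'],yaw(),o['q'].round(2))
hsv=cv2.cvtColor(im['img'],cv2.COLOR_RGB2HSV)
m=(((hsv[:,:,0]<6)|(hsv[:,:,0]>174))&(hsv[:,:,1]>180)&(hsv[:,:,2]>80)).astype(np.uint8)
k,l,st,ce=cv2.connectedComponentsWithStats(m)
for i in range(1,k):
    if st[i,4]>60: print(ce[i],st[i],wcast(im,*ce[i],.132).round(4))
print(wproj(im,[.6218,.0545,.132]))
E
```

```text
2.25 [0.59092917 0.06351879 0.30240503] 102.45958376803134 [-0.02 -0.05  1.63  0.    1.56 -0.24]
[312.08302364 213.87075839]
```

View pics/w2.png

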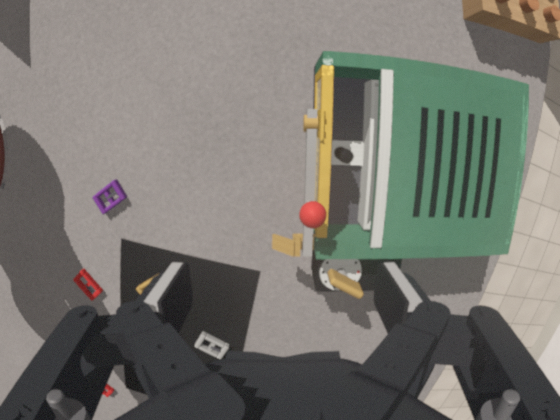

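The wrist view shows the knob at (312,214), matching the top-view prediction to 1 px. The gate frame runs from (325,70) to (326,232), the tray knob is at (343,155), and the key is at about (346,283).

```bash
python3 - <<'E'
from h import *
im=get('wrist'); f=lambda u,v,z:wcast(im,u,v,z).round(4)
g1,g2=f(324,72,.099),f(325.5,232,.099); print('gate',g1,g2,np.linalg.norm(g1-g2),np.degrees(np.arctan2(*(g1-g2)[[1,0]]))-90)
print('knob',f(312.5,214.5,.132),'hinge',f(327,64,.1),'trayknob',f(343,154,.074))
print('roofFL/FR',f(386,70,.1),f(377,247,.1)); print('key',f(345.5,284,.115),f(333,277,.115),f(359,291,.115),'disc',f(340,272,.072))
K=f(312.5,214.5,.132)
p,y=(im['obs']['tool_pos'],yaw()); plan(([K[0],K[1],.22],102.2),([K[0],K[1],.132],102.2))
E
```

```text
gate [0.6042 0.1888 0.099 ] [0.6449 0.0271 0.099 ] 0.1667434556436924 14.127916636919721
knob [0.6214 0.0518 0.132 ] hinge [0.6053 0.1975 0.1   ] trayknob [0.6471 0.1107 0.074 ]
roofFL/FR [0.6655 0.2085 0.1   ] [0.7063 0.0224 0.1   ]
key [ 0.6791 -0.0217  0.115 ] [ 0.663 -0.016  0.115] [ 0.697  -0.0275  0.115 ] disc [ 0.6818 -0.0278  0.072 ]
[-1.5, 2.9, 8.2, 0.1] -> [0.621 0.052 0.22 ] 102.2
[0.0, 0.0, 8.8, -0.0] -> [0.621 0.052 0.132] 102.2
```

servo_tool([
  [[6, -0.7, 1.5, 3, 0.1], [6, -1.4, 2.9, 6, 0.1], [6, -1.4, 2.9, 9, 0.1], [6, -1.4, 2.9, 13, 0.1], [6, -1.4, 2.9, 16.8, 0.1]],
])

```text
t: 2.85
tool_pos: [0.6206, 0.0505, 0.1331]
tool_rot: [1.976, 2.441, -0.0]
contact_force: [-0.1, 0.1, -0.6]
opening: 0.0599
grip_force: 0.0
```

servo_tool([
  [[0, 0, 0, 0, 0], [0, 0, 0, 0, 0], [0, 0, 0, 0, 0], [0, 0, 0, 0, 0], [0, 0, 0, 0, 0]],
], newtons=30)

```text
t: 3.35
tool_pos: [0.6223, 0.0517, 0.1367]
tool_rot: [1.971, 2.441, 0.002]
contact_force: [1.4, -2.9, -0.3]
opening: 0.0238
grip_force: 29.6
```

servo_tool([
  [[0, 0, 0, 0, 0], [0, 0, 0, 0, 0], [0, 0, 0, 0, 0]],
])

```text
t: 3.65
tool_pos: [0.6222, 0.0514, 0.136]
tool_rot: [1.971, 2.442, 0.001]
contact_force: [0.4, -4.9, 5.3]
opening: 0.0237
grip_force: 29.9
```

servo_tool([
  [[0, 0.2, 0, -0.4, 0], [0, 0.5, 0, -0.8, 0], [0, 0.8, 0, -1.2, 0], [0, 1.1, 0, -1.6, 0], [0, 1.4, 0, -2.0, 0]],
])

```text
t: 4.15
tool_pos: [0.618, 0.066, 0.1543]
tool_rot: [-1.974, -2.444, -0.0]
contact_force: [0.8, -2.7, 0.3]
opening: 0.0241
grip_force: 29.6
```

```bash
python3 - <<'E'
from h import *
o=ctrl.get_obs(); print(o['tool_pos'],yaw(),o['contact_force'],o['opening'])
im=get('wrist','w3.png')
# arc plan about hinge from current pose, 30deg (5 rows x 6deg) calls: rows same each call in tool axes
H=np.array([.603,.201]); p=o['tool_pos'][:2]-H; a=np.radians(yaw())
X=np.array([np.cos(a),np.sin(a)]);Y=np.array([np.sin(a),-np.cos(a)])
print('r',np.linalg.norm(p))
for d in range(1,6):
    t=np.radians(-6*d); q=np.array([[np.cos(t),-np.sin(t)],[np.sin(t),np.cos(t)]])@p-p; print(d*6,(q@X*100).round(2),(q@Y*100).round(2))
E
```

```text
[0.61796299 0.0660285  0.15427921] 102.15160015207029 [ 0.80764525 -2.72251069  0.29829238] 0.024108081313698442
r 0.13579836898382686
6 0.22 -1.4
12 0.58 -2.78
18 1.09 -4.11
24 1.73 -5.37
30 2.5 -6.57
```

View pics/w3.png

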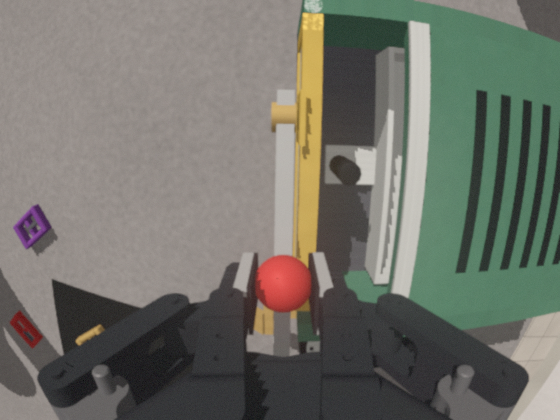

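The wrist picture shows the knob gripped at (283,283) between the pads and the bar raised. Next is the swing, in 30° calls along the arc.

servo_tool([
  [[0, 0.2, -1.4, 0, 6], [0, 0.6, -2.8, 0, 12], [0, 1.1, -4.1, 0, 18], [0, 1.7, -5.4, 0, 24], [0, 2.5, -6.6, 0, 30]],
])

```text
t: 4.7
tool_pos: [0.5471, 0.0774, 0.1532]
tool_rot: [-2.541, -1.843, -0.0]
contact_force: [2.3, 1.1, -3.0]
opening: 0.0234
grip_force: 29.7
```

servo_tool([
  [[0, 0.2, -1.4, 0, 6], [0, 0.6, -2.8, 0, 12], [0, 1.1, -4.1, 0, 18], [0, 1.7, -5.4, 0, 24], [0, 2.5, -6.6, 0, 30]],
])

```text
t: 5.2
tool_pos: [0.4918, 0.1221, 0.1527]
tool_rot: [-2.93, -1.123, -0.0]
contact_force: [4.9, 3.0, -6.5]
opening: 0.024
grip_force: 29.9
```

```bash
python3 - <<'E'
from h import *
o=ctrl.get_obs(); print(o['tool_pos'],yaw(),o['contact_force'],o['opening'],o['q'].round(2), np.linalg.norm(o['tool_pos'][:2]-[.603,.201]))
E
```

```text
[0.49184396 0.12211993 0.15269478] 41.95322336536106 [ 4.90175593  3.01773505 -6.53931888] 0.02402420386410866 [ 0.09 -0.15  1.98  0.    1.32  0.93] 0.13630014772296126
```

servo_tool([
  [[0, 0.2, -1.4, 0, 6], [0, 0.6, -2.8, 0, 12], [0, 1.1, -4.1, 0, 18], [0, 1.7, -5.4, 0, 24], [0, 2.5, -6.6, 0, 30]],
])

```text
t: 5.7
tool_pos: [0.4664, 0.1877, 0.1526]
tool_rot: [-3.122, -0.328, 0.001]
contact_force: [7.7, 2.0, -6.4]
opening: 0.0238
grip_force: 30.0
```

servo_tool([
  [[0, 0.2, -1.4, 0, 6], [0, 0.6, -2.8, 0, 12], [0, 1.1, -4.1, 0, 18], [0, 1.4, -4.8, 0, 21], [0, 1.4, -4.8, 0, 21]],
])

```text
t: 6.2
tool_pos: [0.47, 0.2375, 0.153]
tool_rot: [-3.131, 0.238, 0.003]
contact_force: [3.5, 1.9, -3.7]
opening: 0.0238
grip_force: 30.3
```

servo_tool([
  [[0, -0.5, 0, 0.7, 0], [0, -1, 0, 1.4, 0], [0, -1.4, 0, 2.0, 0], [5, -1.4, 0, 2.0, 0], [5, -1.4, 0, 2.0, 0]],
])

```text
t: 6.7
tool_pos: [0.4564, 0.2377, 0.1339]
tool_rot: [3.132, -0.242, -0.001]
contact_force: [-0.1, -0.7, -0.8]
opening: 0.0499
grip_force: 0.0
```

servo_tool([
  [[5, 0, 0, 0, 0], [5, 0, 0, -5, 0], [5, 0, 0, -10, 0], [5, 0, 0, -12, 0], [5, 0, 0, -12, 0]],
])

```text
t: 7.2
tool_pos: [0.459, 0.2386, 0.259]
tool_rot: [-3.129, 0.242, -0.012]
contact_force: [0.1, -0.4, 0.4]
opening: 0.0502
grip_force: 0.0
```

```bash
python3 - <<'E'
from h import *
o=ctrl.get_obs(); print(o['t'],o['tool_pos'],yaw(),o['contact_force'],o['opening'],o['q'].round(2))
im=get('top','top2.png')
a=im['img']; m=((a[:,:,0]>150)&(a[:,:,1]<70)&(a[:,:,2]<70)).astype(np.uint8)
k,l,st,ce=cv2.connectedComponentsWithStats(m)
for i in range(1,k):
    if st[i,4]>8: print(ce[i],st[i,4],cast(im,*ce[i],.132).round(3))
O=np.array([.677,.116]); x=np.array([.976,.216]);y=np.array([-.216,.976])
T=O-.045*x; print('tray knob est',T)
plan(([.55,.11,.27],102),)
E
```

```text
7.2 [0.45895893 0.23864438 0.25899297] -8.844755789901996 [ 0.14979206 -0.38351609  0.4117917 ] 0.05015976386458327 [ 0.34 -0.22  1.85 -0.    1.5   2.06]
[353.68115942 298.82608696] 69 [ 0.312 -0.159  0.132]
[356.92307692 303.07692308] 13 [ 0.302 -0.166  0.132]
tray knob est [0.63308 0.10628]
[3.7, 3.8, -0.5, -36.9] [0.7, 5.2, -0.5, -36.9] [-2.6, 4.6, -0.5, -36.9] -> [0.55 0.11 0.27] 102
```

View pics/top2.png

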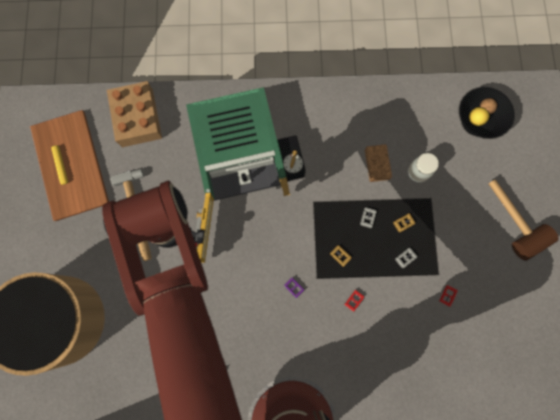

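The gate stands wide open at about 110°. The tray knob is at (243,177), and all four buckles are now lit: (369,218), (403,222), (341,255), (406,258).

```bash
cat >> h.py <<'E'
def buckles(im,z=.012,box=(320,203,432,273),thr=70):
    a=im['img']; v=cv2.cvtColor(a,cv2.COLOR_RGB2HSV)[:,:,2]; m=np.zeros(v.shape,np.uint8)
    x0,y0,x1,y1=box; m[y0:y1,x0:x1]=(v[y0:y1,x0:x1]>thr)
    k,l,st,ce=cv2.connectedComponentsWithStats(cv2.morphologyEx(m,cv2.MORPH_CLOSE,np.ones((5,5))))
    for i in range(1,k):
        if st[i,4]<80: continue
        w=np.array([cast(im,u,v,z)[:2] for v,u in np.argwhere(l==i)],np.float32)
        r=cv2.minAreaRect(w); ev=np.linalg.eigh(np.cov(w.T))[1][:,1]
        print('buckle',ce[i].round(1),st[i,4],'pos',w.mean(0).round(4),np.round(r[0],4),'size',np.round(r[1],4),'deg',round(float(np.degrees(np.arctan2(ev[1],ev[0]))),1))
E
python3 - <<'E'
from h import *
im=get('top'); buckles(im)
print(cast(im,243,177,.074))
plan(([.648,.110,.2],12.5),([.648,.110,.065],12.5))
x=np.array([.976,.216]); 
E
```

```text
buckle [367.8 217.3] 250 pos [ 0.5362 -0.2318] [ 0.5361 -0.2317] size [0.0366 0.0556] deg 159.6
buckle [403.6 222.6] 261 pos [ 0.5179 -0.3313] [ 0.5179 -0.3311] size [0.0372 0.0574] deg 118.2
buckle [340.2 255.5] 264 pos [ 0.4312 -0.1481] [ 0.4307 -0.1483] size [0.054  0.0377] deg -137.5
buckle [405.6 257.7] 261 pos [ 0.4196 -0.3281] [ 0.4195 -0.3282] size [0.0357 0.0563] deg 125.5
[0.64701904 0.11213107 0.074     ]
[10.4, 4.9, 2.7, -10.7] [9.4, 6.7, 2.7, -10.7] -> [0.648 0.11  0.2  ] 12.5
[0.0, 0.0, 13.5, -0.0] -> [0.648 0.11  0.065] 12.5
```

servo_tool([
  [[5, 2.6, 1.2, 0.6, -2.5], [5, 5.2, 2.4, 1.2, -5], [5, 7.8, 3.6, 1.8, -8], [5, 10.4, 4.9, 2.7, -10.7], [5, 10.4, 4.9, 2.7, -10.7]],
])

```text
t: 7.8
tool_pos: [0.552, 0.1714, 0.2221]
tool_rot: [3.139, 0.047, -0.012]
contact_force: [0.1, -0.2, -0.3]
opening: 0.0499
grip_force: 0.0
```

servo_tool([
  [[5, 2.6, 1.8, 0.6, -2.5], [5, 5.2, 3.6, 1.2, -5], [5, 7.8, 5.4, 1.8, -8], [5, 9.4, 6.7, 2.7, -10.7], [5, 9.4, 6.7, 2.7, -10.7]],
])

```text
t: 8.3
tool_pos: [0.6475, 0.1085, 0.196]
tool_rot: [-3.123, -0.34, 0.01]
contact_force: [-0.6, 0.7, 0.2]
opening: 0.0501
grip_force: 0.0
```

```bash
python3 - <<'E'
from h import *
im=get('wrist','w4.png'); print(im['obs']['tool_pos'],yaw(),wproj(im,[.648,.110,.074])); plan(([.648,.110,.065],12.5))
E
```

```text
[0.64749277 0.10853399 0.19599199] 12.451074508365839 [281.38071042 210.10388066]
[0.1, -0.0, 13.2, -0.0] -> [0.648 0.11  0.065] 12.5
```

View pics/w4.png

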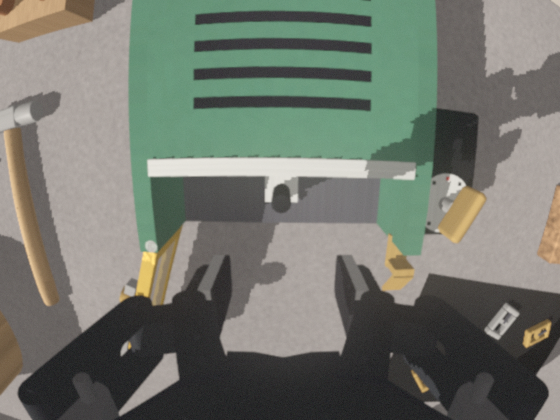

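The wrist view has the tray knob's top at about (281,207), against the predicted (281,210), so it is aligned.

servo_tool([
  [[5, 0, 0, 3.5, 0], [5, 0, 0, 7, 0], [5, 0, 0, 10, 0], [5, 0, 0, 13, 0], [5, 0, 0, 13, 0]],
])

```text
t: 8.85
tool_pos: [0.643, 0.1108, 0.0644]
tool_rot: [-3.122, -0.344, 0.018]
contact_force: [-0.4, 0.2, -0.6]
opening: 0.0502
grip_force: 0.0
```

servo_tool([
  [[0, 0, 0, 0, 0], [0, 0, 0, 0, 0], [0, 0, 0, 0, 0], [0, 0, 0, 0, 0], [0, 0, 0, 0, 0]],
], newtons=40)

```text
t: 9.35
tool_pos: [0.6497, 0.1107, 0.0732]
tool_rot: [-3.122, -0.344, -0.005]
contact_force: [-2.4, 3.8, 5.9]
opening: 0.014
grip_force: 39.4
```

servo_tool([
  [[0, -2, 0, 0, 0], [0, -4, 0, 0, 0], [0, -6, 0, 0, 0], [0, -8, 0, 0, 0], [0, -10, 0, 0, 0]],
])

```text
t: 9.85
tool_pos: [0.5523, 0.0903, 0.0732]
tool_rot: [-3.118, -0.343, -0.01]
contact_force: [0.1, 10.8, 6.5]
opening: 0.0149
grip_force: 41.7
```

servo_tool([
  [[0, -2, 0, 0, 0], [0, -4, 0, 0, 0], [0, -6, 0, 0, 0], [0, -8, 0, 0, 0], [0, -8, 0, 0, 0]],
])

```text
t: 10.35
tool_pos: [0.4726, 0.0737, 0.0729]
tool_rot: [-3.116, -0.342, -0.006]
contact_force: [-5.2, 13.9, 9.6]
opening: 0.0146
grip_force: 28.4
```

servo_tool([
  [[0, -0.5, 0, 0, 0], [0, -0.5, 0, 0, 0], [3.5, 0, 0, 0, 0], [3.5, 0, 0, 0, 0], [3.5, 0, 0, 0, 0]],
])

```text
t: 10.85
tool_pos: [0.4729, 0.0703, 0.0707]
tool_rot: [3.122, 0.344, 0.001]
contact_force: [0.4, 0.0, -0.1]
opening: 0.0351
grip_force: 0.0
```

servo_tool([
  [[3.5, 0, 0, -4, 0], [3.5, 0, 0, -8, 0], [3.5, 0, 0, -12, 0], [3.5, 0, 0, -15, 0], [3.5, 0, 0, -15, 0]],
])

```text
t: 11.35
tool_pos: [0.4754, 0.0702, 0.2263]
tool_rot: [3.121, 0.343, 0.016]
contact_force: [-0.5, -0.2, 0.1]
opening: 0.035
grip_force: 0.0
```

```bash
python3 - <<'E'
from h import *
im=get('wrist','w5.png'); o=im['obs']; print(o['t'],o['tool_pos'],yaw(),o['q'].round(2),o['contact_force'])
E
```

```text
11.35 [0.4754295  0.07021939 0.22626746] 12.54079825540199 [-0.01 -0.3   1.97 -0.    1.46  1.34] [-0.48464248 -0.17689747  0.07926535]
```

View pics/w5.png

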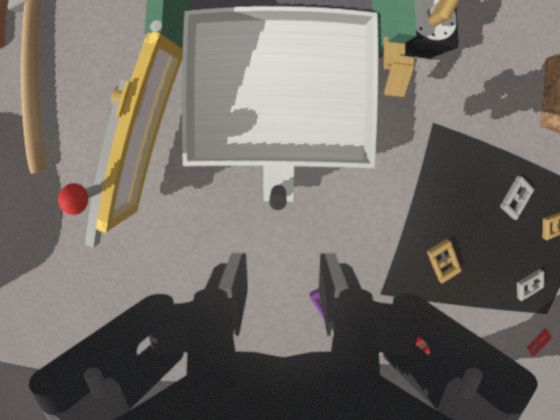

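The tray is fully drawn out: rim corners at about (184,10), (380,10), (375,163) and (183,163), tray knob at (278,197), and the gate still clear on the left.

```bash
python3 - <<'E'
from h import *
im=get('wrist'); f=lambda u,v,z=.055:wcast(im,u,v,z)
c=[f(184,10),f(380,10),f(375,163),f(183,163)]; c=np.array(c)
print(c.round(4), c.mean(0), np.linalg.norm(c[0]-c[1]),np.linalg.norm(c[1]-c[2]),np.linalg.norm(c[2]-c[3]),np.linalg.norm(c[3]-c[0]))
d=c[3]-c[2]; print(np.degrees(np.arctan2(d[1],d[0]))-90, 'roofclear')
O=np.array([.677,.116]); x=np.array([.976,.216]); print('pred',O-.105*x)
print('knob pred',wproj(im,[*(O-.21*x),.074]))
im=get('top'); buckles(im)
E
```

```text
[[ 0.6319  0.1988  0.055 ]
 [ 0.6711  0.0218  0.055 ]
 [ 0.5268 -0.0058  0.055 ]
 [ 0.4884  0.1685  0.055 ]] [0.57954013 0.09580929 0.055     ] 0.18130410323103602 0.14690734384689116 0.178398073720635 0.146741746580319
12.434419856577563 roofclear
pred [0.57452 0.09332]
knob pred [281.73117783 206.4963532 ]
buckle [367.8 217.3] 250 pos [ 0.5362 -0.2318] [ 0.5361 -0.2317] size [0.0366 0.0556] deg 159.6
buckle [403.6 222.6] 261 pos [ 0.5179 -0.3313] [ 0.5179 -0.3311] size [0.0372 0.0574] deg 118.2
buckle [340.2 255.6] 263 pos [ 0.4311 -0.1481] [ 0.4307 -0.1483] size [0.054  0.0376] deg -137.3
buckle [405.6 257.7] 261 pos [ 0.4196 -0.3281] [ 0.4195 -0.3282] size [0.0357 0.0563] deg 125.5
```

```bash
python3 -c "
from h import *
plan(([.431,-.148,.15],42.5))"
```

```text
[-4.4, 10.2, 3.5, -15.0] [-6.9, 8.7, 3.5, -15.0] -> [ 0.431 -0.148  0.15 ] 42.5
```

servo_tool([
  [[6, -1.1, 2.5, 0.8, -4], [6, -2.2, 5, 1.6, -8], [6, -3.3, 7.5, 2.4, -12], [6, -4.4, 10.2, 3.5, -15], [6, -4.4, 10.2, 3.5, -15]],
])

```text
t: 12.0
tool_pos: [0.4493, -0.0402, 0.1812]
tool_rot: [-3.05, -0.743, 0.011]
contact_force: [0.4, -0.4, -0.1]
opening: 0.0601
grip_force: 0.0
```

servo_tool([
  [[6, -1.7, 2.2, 0.8, -4], [6, -3.4, 4.4, 1.6, -8], [6, -5.1, 6.5, 2.4, -12], [6, -6.9, 8.7, 3.5, -15], [6, -6.9, 8.7, 3.5, -15]],
])

```text
t: 12.5
tool_pos: [0.4292, -0.1483, 0.1474]
tool_rot: [-2.926, -1.134, 0.006]
contact_force: [-0.4, 0.9, -0.9]
opening: 0.06
grip_force: 0.0
```

```bash
cat >> h.py <<'E'
def wbuckle(pred,thr=90,z=.012,fn=None,bg='mat',rad=55):
    im=get('wrist',fn); o=im['obs']; a=im['img']; v=cv2.cvtColor(a,cv2.COLOR_RGB2HSV)[:,:,2]
    u0=wproj(im,[*pred,z]); x,y=int(u0[0]),int(u0[1])
    m=np.zeros(v.shape,np.uint8); cv2.circle(m,(x,y),rad,1,-1); m=m*(v>thr).astype(np.uint8)
    k,l,st,ce=cv2.connectedComponentsWithStats(cv2.morphologyEx(m,cv2.MORPH_CLOSE,np.ones((11,11))))
    print('t',o['t'],'tcp',o['tool_pos'].round(4),'yaw',round(float(yaw()),1),'pred px',u0.round(0))
    for i in range(1,k):
        if st[i,4]<200: continue
        w=np.array([wcast(im,uu,vv,z)[:2] for vv,uu in np.argwhere(l==i)],np.float32)
        r=cv2.minAreaRect(w); ev=np.linalg.eigh(np.cov(w.T))[1][:,1]
        print(ce[i].round(0),st[i,4],'ctr',np.round(r[0],4),w.mean(0).round(4),'size',np.round(r[1],4),'deg',round(float(np.degrees(np.arctan2(ev[1],ev[0]))),1),'rgb',a[l==i].mean(0).round(0))
E
python3 -c "
from h import *
wbuckle([.431,-.148],fn='w6.png')"
```

```text
t 12.5 tcp [ 0.4292 -0.1483  0.1474] yaw 42.4 pred px [285. 206.]
[281. 206.] 8528 ctr [ 0.428  -0.1486] [ 0.428  -0.1462] size [0.0931 0.0897] deg 56.5 rgb [121. 108.  91.]
```

```bash
python3 - <<'E'
from h import *
im=cv2.imread('pics/w6.png'); v=im.max(2)
print(v[146:270:8,225:345:6])
E
```

```text
[[219  96  94  96  94  92  89  90  90  92  87  86  84  83  85  85  84  84
   86  82]
 [ 95  94  91  89  93  95  88  88  87  90  90  88  91  88  89  84  85  84
   83  88]
 [ 95  98  94  91  93  92  91  89  90  92  88  92  91  92  91  86  88  87
   83  87]
 [ 95  95  95  95  92  91  94  90  94  90  90  89  90  89  86  91  87  81
   85  85]
 [ 94  96  92  95  95  94  92 217 244 244 246 246 246 244  74  71  79  86
   85  83]
 [ 90  94  94  94  88  95  94 155 189 142 157 122 104 221  79  75  91  91
   90  87]
 [ 94  94  93  94  90  96  98 186 205  84 142 100  88 238  81  76  90  92
   88  89]
 [ 94  93  91  89  95  95  97 177 211 211 188 216 229 239  78  81  86  93
   91  87]
 [ 96  95  94  97  95  98  96 147 216 122 118 126 120 240  80  83  98  91
   93  84]
 [ 92  94  96  93  94  97  97 127 224  87  88 101 102 240  82  81  93  92
   91  88]
 [ 91  95  96  97  95  93 100 103 224 224 227 230 232 233  77  77  94  92
   92  87]
 [ 91  94  99  98  96  96  95  96 194 175 166 158 149 145  95  94  90  91
   92  90]
 [217 117  96  96  94  97  95  96  96  97  98  96  97  95  93  93  89  91
   92  87]
 [215 215 203  94  96  97  98  95  94  98  96  94  99  93  93  90  90  86
   87  89]
 [210 212 212 217 159  96  93  95  95  93  95  95  92  91  94  91  88  88
   85  86]
 [151 142 197 198 218 217  97  94  91  91  92  95  88  93  87  86  85  85
   83  85]]
```

```bash
python3 -c "
from h import *
wbuckle([.431,-.148],thr=195,rad=45)"
```

```text
t 12.55 tcp [ 0.4299 -0.1473  0.1483] yaw 42.5 pred px [285. 207.]
[287. 206.] 1407 ctr [ 0.432  -0.1489] [ 0.4327 -0.1487] size [0.0497 0.031 ] deg -136.9 rgb [233. 202. 139.]
```

```bash
python3 -c "
from h import *
print(ctrl.get_obs()['tool_pos']);plan(([.432,-.149,.018],43))"
```

```text
[ 0.43048235 -0.1468286   0.14904051]
[-0.0, 0.3, 13.1, -0.5] -> [ 0.432 -0.149  0.018] 43
```

servo_tool([
  [[6, 0, 0.2, 4, -0.5], [6, 0, 0.2, 8, -0.5], [6, 0, 0.2, 11, -0.5], [6, 0, 0.2, 13.1, -0.5], [6, 0, 0.2, 13.1, -0.5]],
])

```text
t: 13.1
tool_pos: [0.4305, -0.1465, 0.0163]
tool_rot: [-2.917, -1.153, 0.006]
contact_force: [-0.3, -0.4, 0.6]
opening: 0.0598
grip_force: 0.0
```

servo_tool([
  [[0, 0, 0, 0, 0], [0, 0, 0, 0, 0], [0, 0, 0, 0, 0], [0, 0, 0, 0, 0], [0, 0, 0, 0, 0]],
], newtons=40)

```text
t: 13.6
tool_pos: [0.434, -0.1495, 0.0212]
tool_rot: [2.921, 1.152, 0.004]
contact_force: [1.0, 2.2, 6.4]
opening: 0.031
grip_force: 40.6
```

servo_tool([
  [[0, 0, 0, -3, 0], [0, 0, 0, -6, 0], [0, 0, 0, -9, 0], [0, 0, 0, -11, 0], [0, 0, 0, -11, 0]],
])

```text
t: 14.1
tool_pos: [0.4345, -0.1501, 0.133]
tool_rot: [2.917, 1.151, 0.007]
contact_force: [0.4, -0.6, -1.4]
opening: 0.0303
grip_force: 40.1
```

```bash
python3 -c "
from h import *
im=get('wrist','w7.png'); print(im['obs']['tool_pos'],im['obs']['opening'],ctrl.get_obs()['grip_force'])
plan(([.6028,.1447,.13],12.5),([.6028,.1447,.046],12.5))"
```

```text
[ 0.43445209 -0.15013303  0.13300584] 0.030323366135767704 40.06966710090637
[16.2, -5.0, 0.0, 15.3] [14.4, -9.1, 0.0, 15.3] -> [0.603 0.145 0.13 ] 12.5
[0.0, 0.0, 8.4, -0.0] -> [0.603 0.145 0.046] 12.5
```

servo_tool([
  [[0, 3, -1, -0.5, 3], [0, 7, -2.2, -1, 7], [0, 11, -3.4, -1.5, 11], [0, 15, -4.6, -2, 15], [0, 16.2, -5, -2, 15.3]],
])

```text
t: 14.65
tool_pos: [0.5171, 0.0009, 0.1479]
tool_rot: [-3.048, -0.757, 0.002]
contact_force: [0.3, -0.6, -0.5]
opening: 0.0308
grip_force: 40.1
```

servo_tool([
  [[0, 4, -2.5, 0, 4], [0, 8, -5, 0, 8], [0, 12, -7.6, 0, 12], [0, 14.4, -9.1, 0, 15.3], [0, 14.4, -9.1, 0, 15.3]],
])

```text
t: 15.15
tool_pos: [0.6016, 0.148, 0.1469]
tool_rot: [-3.122, -0.346, 0.004]
contact_force: [-0.3, -0.9, -1.4]
opening: 0.0305
grip_force: 40.1
```

servo_tool([
  [[0, 0, 0, 0, 0], [0, 0, 0, 0, 0]],
])

```text
t: 15.35
tool_pos: [0.6006, 0.1446, 0.1479]
tool_rot: [3.123, 0.341, -0.004]
contact_force: [-0.3, -0.3, -0.8]
opening: 0.0307
grip_force: 40.1
```

```bash
python3 -c "
from h import *
print(ctrl.get_obs()['opening'],yaw(),ctrl.get_obs()['tool_pos'])
plan(([.6028,.1447,.0475],12.5))"
```

```text
0.03069900600966555 12.449092212806592 [0.60058706 0.14457908 0.14785251]
[0.2, 0.0, 10.0, -0.1] -> [0.603 0.145 0.048] 12.5
```

servo_tool([
  [[0, 0.2, 0, 3, 0], [0, 0.2, 0, 6, 0], [0, 0.2, 0, 8.5, 0], [0, 0.2, 0, 9.7, 0], [0, 0.2, 0, 10.1, 0]],
])

```text
t: 15.85
tool_pos: [0.6006, 0.1441, 0.0462]
tool_rot: [3.121, 0.342, -0.013]
contact_force: [-11.9, -8.3, 9.1]
opening: 0.0308
grip_force: 41.8
```

servo_tool([
  [[0, 0, 0, 0, 0], [3.4, 0, 0, 0, 0], [4.2, 0, 0, 0, 0], [4.2, 0, 0, 0, 0], [4.2, 0, 0, -2, 0]],
])

```text
t: 16.35
tool_pos: [0.6007, 0.1442, 0.0657]
tool_rot: [3.122, 0.339, -0.011]
contact_force: [-6.8, -0.5, -2.1]
opening: 0.0419
grip_force: 0.0
```

servo_tool([
  [[4.2, 0, 0, -4, 0], [4.2, 0, 0, -8, 0], [4.2, 0, 0, -12, 0], [4.2, 0, 0, -12, 0], [4.2, 0, 0, -12, 0]],
])

```text
t: 16.85
tool_pos: [0.6049, 0.1459, 0.1914]
tool_rot: [-3.123, -0.34, -0.009]
contact_force: [-0.3, 0.2, 0.2]
opening: 0.0422
grip_force: 0.0
```

```bash
python3 -c "
from h import *
im=get('top'); buckles(im)
wbuckle([.6028,.1447],z=.037,thr=195,rad=45,fn='w8.png')
plan(([.536,-.232,.15],-20))"
```

```text
buckle [367.8 217.3] 251 pos [ 0.5362 -0.2319] [ 0.5361 -0.2318] size [0.0367 0.0557] deg 159.3
buckle [403.6 222.6] 262 pos [ 0.518  -0.3313] [ 0.5179 -0.3311] size [0.0372 0.0574] deg 118.4
buckle [404.7 256.6] 167 pos [ 0.4226 -0.326 ] [ 0.421  -0.3271] size [0.0324 0.0545] deg 124.4
t 16.9 tcp [0.6037 0.1458 0.1891] yaw 12.4 pred px [284. 204.]
[309. 221.] 1006 ctr [0.5937 0.1206] [0.592  0.1196] size [0.0284 0.0767] deg 160.9 rgb [201. 198. 191.]
[-7.3, 17.7, 1.9, 16.2] [-2.1, 19.1, 1.9, 16.2] -> [ 0.536 -0.232  0.15 ] -20
```

View pics/w8.png

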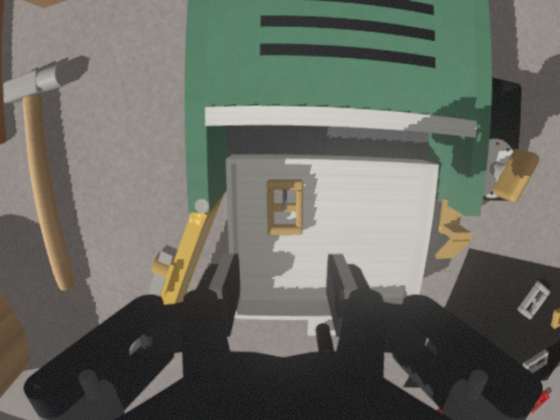

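The first buckle lies flat at (285,207), in the tray's back-left quarter. Next is the steel one.

servo_tool([
  [[6, -2, 5, 0, 4], [6, -4, 9, 0, 8], [6, -6, 13.5, 1, 12], [6, -7.3, 17.7, 1.9, 16.2], [6, -7.3, 17.7, 1.9, 16.2]],
])

```text
t: 17.45
tool_pos: [0.5679, -0.0465, 0.1656]
tool_rot: [3.139, -0.113, -0.01]
contact_force: [-0.5, 1.3, -0.1]
opening: 0.0595
grip_force: 0.0
```

servo_tool([
  [[6, -0.5, 5, 0.5, 4], [6, -1, 10, 1, 8], [6, -1.5, 15, 1.5, 12], [6, -2.1, 19.1, 1.9, 16.2], [6, -2.1, 19.1, 1.9, 16.2]],
])

```text
t: 17.95
tool_pos: [0.5353, -0.2348, 0.1481]
tool_rot: [-3.093, 0.552, 0.005]
contact_force: [0.4, 0.3, 0.0]
opening: 0.0601
grip_force: 0.0
```

servo_tool([
  [[6, 0, 0, 0, 0], [6, 0, 0, 0, 0]],
])

```text
t: 18.15
tool_pos: [0.5372, -0.2301, 0.1495]
tool_rot: [-3.094, 0.541, 0.002]
contact_force: [0.2, 0.3, 0.0]
opening: 0.0599
grip_force: 0.0
```

```bash
python3 -c "
from h import *
wbuckle([.536,-.232],thr=180,rad=45)
plan(([.536,-.232,.018],-20.4))"
```

```text
t 18.15 tcp [ 0.5372 -0.2301  0.1495] yaw -19.8 pred px [286. 207.]
[287. 204.] 1332 ctr [ 0.5372 -0.2331] [ 0.5378 -0.2335] size [0.0307 0.049 ] deg 161.2 rgb [221. 217. 212.]
[-0.1, 0.2, 13.2, 0.6] -> [ 0.536 -0.232  0.018] -20.4
```

servo_tool([
  [[6, 0.1, 0.3, 4, -1], [6, 0.1, 0.3, 8, -1], [6, 0.1, 0.3, 11, -1], [6, 0.1, 0.3, 13.1, -1], [6, 0.1, 0.3, 13.1, -1]],
])

```text
t: 18.7
tool_pos: [0.536, -0.2323, 0.0166]
tool_rot: [-3.098, 0.512, 0.007]
contact_force: [-1.2, 0.4, 0.3]
opening: 0.0601
grip_force: 0.0
```

servo_tool([
  [[0, 0, 0, 0, 0], [0, 0, 0, 0, 0], [0, 0, 0, 0, 0], [0, 0, 0, 0, 0], [0, 0, 0, 0, 0]],
])

```text
t: 19.2
tool_pos: [0.5383, -0.2351, 0.0212]
tool_rot: [3.099, -0.517, 0.004]
contact_force: [0.0, 2.5, 6.3]
opening: 0.0305
grip_force: 40.6
```

servo_tool([
  [[0, 0, 0, -3, 0], [0, 0, 0, -6, 0], [0, 0, 0, -10, 0], [0, 0, 0, -13, 0], [0, 0, 0, -13, 0]],
])

```text
t: 19.7
tool_pos: [0.5399, -0.2366, 0.1556]
tool_rot: [3.095, -0.516, 0.015]
contact_force: [0.2, 0.5, 0.6]
opening: 0.0308
grip_force: 39.9
```

```bash
python3 -c "
from h import *
plan(([.6133,.059,.15],12.5))"
```

```text
[-1.3, -15.2, 0.3, -15.7] [2.8, -15.0, 0.3, -15.7] -> [0.613 0.059 0.15 ] 12.5
```

servo_tool([
  [[0, -0.3, -4, 0, -4], [0, -0.6, -8, 0, -8], [0, -0.9, -12, 0, -12], [0, -1.3, -15.2, 0, -15.7], [0, -1.3, -15.2, 0, -15.7]],
])

```text
t: 20.2
tool_pos: [0.5736, -0.0833, 0.1477]
tool_rot: [-3.139, 0.081, 0.004]
contact_force: [0.5, -0.7, -0.6]
opening: 0.0308
grip_force: 39.9
```

servo_tool([
  [[0, 0.7, -4, 0, -4], [0, 1.4, -8, 0, -8], [0, 2.1, -12, 0, -12], [0, 2.8, -15, 0.3, -15.7], [0, 2.8, -15, 0.3, -15.7]],
])

```text
t: 20.7
tool_pos: [0.6101, 0.0637, 0.1447]
tool_rot: [-3.122, -0.347, 0.003]
contact_force: [-0.1, -0.9, -0.1]
opening: 0.0308
grip_force: 40.0
```

servo_tool([
  [[0, 0, 0, 0, 0], [0, 0, 0, 0, 0]],
])

```text
t: 20.9
tool_pos: [0.61, 0.0601, 0.1456]
tool_rot: [3.123, 0.338, -0.002]
contact_force: [-0.5, 0.5, -0.3]
opening: 0.0308
grip_force: 40.0
```

```bash
python3 -c "
from h import *
o=ctrl.get_obs();print(o['opening'],yaw(),o['tool_pos'])
plan(([.6133,.059,.0475],12.5))"
```

```text
0.030785702904996274 12.363308993675831 [0.61004498 0.06010524 0.14560829]
[0.3, 0.2, 9.8, -0.1] -> [0.613 0.059 0.048] 12.5
```

servo_tool([
  [[0, 0, 0.1, 3, 0], [0, 0, 0.1, 6, 0], [0, 0, 0.1, 8.4, 0], [0, 0, 0.1, 9.4, 0], [0, 0, 0.1, 9.8, 0]],
])

```text
t: 21.4
tool_pos: [0.6096, 0.0595, 0.047]
tool_rot: [-3.123, -0.338, 0.005]
contact_force: [-2.9, 1.9, 0.6]
opening: 0.0307
grip_force: 40.3
```

servo_tool([
  [[0, 0, 0, 0, 0], [3.4, 0, 0, 0, 0], [4.2, 0, 0, 0, 0], [4.2, 0, 0, 0, 0], [4.2, 0, 0, -2, 0]],
])

```text
t: 21.9
tool_pos: [0.6092, 0.0611, 0.0672]
tool_rot: [-3.122, -0.343, 0.005]
contact_force: [0.8, 0.7, -0.6]
opening: 0.0423
grip_force: 0.0
```

servo_tool([
  [[4.2, 0, 0, -4, 0], [4.2, 0, 0, -8, 0], [4.2, 0, 0, -12, 0], [4.2, 0, 0, -12, 0], [4.2, 0, 0, -12, 0]],
])

```text
t: 22.4
tool_pos: [0.6124, 0.0603, 0.1919]
tool_rot: [3.122, 0.341, 0.01]
contact_force: [-0.2, 0.5, 0.1]
opening: 0.0415
grip_force: 0.0
```

```bash
python3 -c "
from h import *
im=get('top'); buckles(im)
plan(([.518,-.3313,.15],-61.6))"
```

```text
buckle [403.6 222.5] 263 pos [ 0.5181 -0.3312] [ 0.5179 -0.3311] size [0.0372 0.0574] deg 118.4
buckle [405.7 257.4] 113 pos [ 0.4205 -0.3287] [ 0.4202 -0.3288] size [0.029  0.0486] deg 125.6
[-8.8, 18.1, 2.0, 37.0] [3.9, 19.7, 2.0, 37.0] -> [ 0.518 -0.331  0.15 ] -61.6
```

servo_tool([
  [[6, -2, 4, 0, 7], [6, -4, 8, 0, 14], [6, -6, 12, 0, 22], [6, -8, 16, 1, 30], [6, -8.8, 18.1, 2, 37]],
])

```text
t: 22.95
tool_pos: [0.5622, -0.138, 0.1666]
tool_rot: [3.067, -0.679, -0.003]
contact_force: [-0.3, 0.7, 0.8]
opening: 0.0594
grip_force: 0.0
```

servo_tool([
  [[6, 0.8, 4, 0.4, 7], [6, 1.6, 8, 0.8, 14], [6, 2.4, 12, 1.2, 22], [6, 3.2, 16, 1.6, 30], [6, 3.9, 19.7, 2, 37]],
])

```text
t: 23.45
tool_pos: [0.516, -0.3319, 0.1461]
tool_rot: [-2.695, 1.614, 0.005]
contact_force: [0.1, -0.6, 1.0]
opening: 0.06
grip_force: 0.0
```

servo_tool([
  [[6, 0, 0, 0, 0], [6, 0, 0, 0, 0], [6, 0, 0, 0, 0]],
])

```text
t: 23.75
tool_pos: [0.5174, -0.3295, 0.1473]
tool_rot: [-2.7, 1.605, 0.003]
contact_force: [0.1, -0.0, -0.4]
opening: 0.0598
grip_force: 0.0
```

```bash
cat >> h.py <<'E'
def pick(pred,thr=180):
    "wrist-measure buckle near pred"
    wbuckle(pred,thr=thr,rad=45)
    plan(([*pred,.018],None))
E
python3 -c "
from h import *
pick([.518,-.3313])"
```

```text
t 23.75 tcp [ 0.5174 -0.3295  0.1473] yaw -61.4 pred px [283. 205.]
[270. 204.] 529 ctr [ 0.5268 -0.3296] [ 0.5284 -0.3266] size [0.0134 0.0493] deg 121.7 rgb [222. 192. 129.]
[0.2, 0.1, 13.0, -0.0] -> [ 0.518 -0.331  0.018] -61.4
```

```bash
python3 - <<'E'
from h import *
im=get('wrist'); a=im['img']; print(a[175:240:6,245:325:6].max(2))
h=cv2.cvtColor(a,cv2.COLOR_RGB2HSV); print(h[175:240:6,245:325:6,1])
E
```

```text
[[ 86  87  81  81 243 173 171 173 172 170 105  62  59  55]
 [ 87  82  85  72 196 138  95 107 116 153  66  58  58  58]
 [ 87  86  83  85 235  62  70  80  61 159  79  55  57  62]
 [ 84  87  84  88 236  69  67  80  62 162  73  61  60  63]
 [ 80  86  84  74 236 238 156 149 165 162  70  63  61  57]
 [ 85  84  81  84 237 130 100  99 104 160  67  59  62  55]
 [ 83  84  87  83 237  62  66  61  65 162  65  62  62  57]
 [ 82  80  84  84 238 103  95  83  86 162  61  61  57  57]
 [ 84  84  83  91 227 224 180 165 166 164  56  59  56  55]
 [ 82  81  83  84 224 241 161 146 148 148  57  62  53  53]
 [ 87  84  82  82  80  80  83  59  60  61  61  59  58  60]]
[[ 24  21  22  22 100 115 115 115 111 114 100  25  26  28]
 [ 23  25  24  28 111 107  86  64  99 118  58  26  31  31]
 [ 18  21  22  30 106  33  33  22  38 115  77  37  36  29]
 [ 24  29  21  26 105  52  27  26  33 116  52  33  30  24]
 [ 16  24  30  45 105 104 111  99 116 116  66  32  33  36]
 [ 24  27  28  33 105 106  97  95  98 118  46  26  29  14]
 [ 22  24  29  34 107  53  50  42  35 118  55  37  25  27]
 [ 16  32  30  42 106 102  99  80  77 118  42  38  36  18]
 [ 12  24  18  39 107 107 115 119 117 117  36  26  23  28]
 [ 19  28  25  27 104 101 112 112 114 117  27  29  10  10]
 [ 21  24  19  19  19  29  28  43  38  29  38  30  35  38]]
```

```bash
python3 -c "
from h import *
pick([.518,-.3313],thr=154)"
```

```text
t 23.85 tcp [ 0.5178 -0.3294  0.1479] yaw -61.4 pred px [284. 205.]
[283. 200.] 1382 ctr [ 0.5198 -0.3337] [ 0.5209 -0.3341] size [0.0307 0.0505] deg 114.7 rgb [185. 157. 105.]
[0.2, 0.1, 13.0, -0.0] -> [ 0.518 -0.331  0.018] -61.4
```

servo_tool([
  [[6, 0.4, 0, 4, 0], [6, 0.4, 0, 8, 0], [6, 0.4, 0, 11, 0], [6, 0.4, 0, 13, 0], [6, 0.4, 0, 13, 0]],
])

```text
t: 24.4
tool_pos: [0.5192, -0.3328, 0.0164]
tool_rot: [-2.7, 1.604, 0.004]
contact_force: [0.5, -0.0, -0.2]
opening: 0.0599
grip_force: 0.0
```

servo_tool([
  [[0, 0, 0, 0, 0], [0, 0, 0, 0, 0], [0, 0, 0, 0, 0], [0, 0, 0, 0, 0], [0, 0, 0, 0, 0]],
])

```text
t: 24.9
tool_pos: [0.5201, -0.3344, 0.0193]
tool_rot: [-2.699, 1.607, -0.002]
contact_force: [-0.1, 1.3, 4.6]
opening: 0.0308
grip_force: 40.3
```

servo_tool([
  [[0, 0, 0, -3, 0], [0, 0, 0, -6, 0], [0, 0, 0, -10, 0], [0, 0, 0, -13, 0], [0, 0, 0, -13, 0]],
])

```text
t: 25.4
tool_pos: [0.5219, -0.3364, 0.1544]
tool_rot: [2.698, -1.606, 0.016]
contact_force: [-0.5, -0.2, 0.2]
opening: 0.0309
grip_force: 39.8
```

```bash
python3 -c "
from h import *
plan(([.53,.127,.15],12.5))"
```

```text
[-13.4, -7.6, 0.1, -24.7] [-9.0, -12.5, 0.1, -24.7] [-3.0, -15.2, 0.1, -24.7] -> [0.53  0.127 0.15 ] 12.5
```

servo_tool([
  [[0, -3, -1.7, 0, -5], [0, -6, -3.4, 0, -11], [0, -9, -5.1, 0, -17], [0, -12, -6.8, 0, -22], [0, -13.4, -7.6, 0, -24.7]],
])

```text
t: 25.9
tool_pos: [0.5213, -0.1775, 0.1464]
tool_rot: [-2.982, 0.986, 0.005]
contact_force: [-0.5, -0.1, -0.8]
opening: 0.0309
grip_force: 39.8
```

servo_tool([
  [[0, -2, -2.8, 0, -5], [0, -4, -5.6, 0, -11], [0, -6, -8.4, 0, -17], [0, -8, -11.2, 0, -22], [0, -9, -12.5, 0, -24.7]],
])

```text
t: 26.4
tool_pos: [0.5247, -0.0243, 0.1472]
tool_rot: [-3.124, 0.325, 0.002]
contact_force: [-0.0, 0.7, -1.4]
opening: 0.0305
grip_force: 39.9
```

servo_tool([
  [[0, -0.7, -3.7, 0, -6], [0, -1.4, -7.4, 0, -12], [0, -2.1, -11.1, 0, -18], [0, -3, -15.2, 0.1, -24.7], [0, -3, -15.2, 0.1, -24.7]],
])

```text
t: 26.9
tool_pos: [0.5271, 0.132, 0.1462]
tool_rot: [-3.121, -0.353, 0.002]
contact_force: [0.3, -1.0, -0.5]
opening: 0.0312
grip_force: 39.9
```

servo_tool([
  [[0, 0, 0, 0, 0], [0, 0, 0, 0, 0]],
])

```text
t: 27.1
tool_pos: [0.5278, 0.1277, 0.1467]
tool_rot: [3.122, 0.341, -0.002]
contact_force: [1.1, -0.6, -1.4]
opening: 0.0308
grip_force: 39.9
```

```bash
python3 -c "
from h import *
o=ctrl.get_obs();print(o['opening'],yaw(),o['tool_pos'])
plan(([.53,.127,.0475],12.5))"
```

```text
0.03077142756769043 12.482757857927504 [0.52778059 0.12771012 0.14666383]
[0.2, 0.1, 9.9, -0.0] -> [0.53  0.127 0.048] 12.5
```

servo_tool([
  [[0, 0.5, 0.1, 3, 0], [0, 0.5, 0.1, 6, 0], [0, 0.5, 0.1, 8.5, 0], [0, 0.5, 0.1, 9.5, 0], [0, 0.5, 0.1, 9.9, 0]],
])

```text
t: 27.6
tool_pos: [0.5323, 0.1276, 0.047]
tool_rot: [3.123, 0.341, -0.004]
contact_force: [0.3, 0.4, -1.1]
opening: 0.0312
grip_force: 39.9
```

servo_tool([
  [[0, 0, 0, 0, 0], [3.4, 0, 0, 0, 0], [4.2, 0, 0, 0, 0], [4.2, 0, 0, 0, 0], [4.2, 0, 0, -2, 0]],
])

```text
t: 28.1
tool_pos: [0.531, 0.1287, 0.0664]
tool_rot: [-3.123, -0.344, 0.008]
contact_force: [-0.2, -1.1, 0.3]
opening: 0.0418
grip_force: 0.0
```

servo_tool([
  [[4.2, 0, 0, -4, 0], [4.2, 0, 0, -8, 0], [4.2, 0, 0, -12, 0], [4.2, 0, 0, -12, 0], [4.2, 0, 0, -12, 0]],
])

```text
t: 28.6
tool_pos: [0.5339, 0.129, 0.1904]
tool_rot: [3.123, 0.344, 0.006]
contact_force: [0.5, 0.4, -0.1]
opening: 0.0421
grip_force: 0.0
```

```bash
python3 -c "
from h import *
im=get('top','top3.png'); buckles(im,thr=60)
plan(([.42,-.3285,.15],-54.4))"
```

```text
buckle [405.6 257.8] 278 pos [ 0.4193 -0.3282] [ 0.4194 -0.328 ] size [0.0374 0.0571] deg 124.5
[-7.0, 14.1, 1.3, 22.3] [-1.1, 15.7, 1.3, 22.3] [4.9, 14.9, 1.3, 22.3] -> [ 0.42  -0.328  0.15 ] -54.4
```

View pics/top3.png

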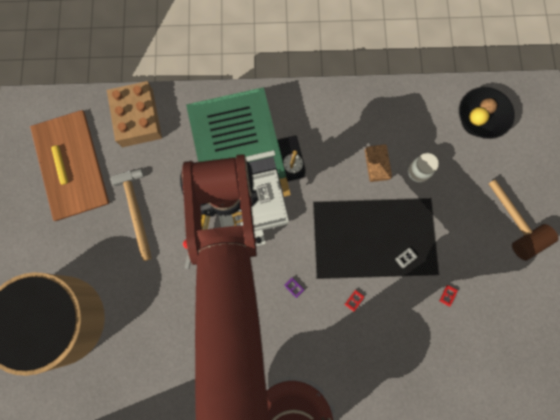

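The top view shows only the last steel buckle left on the mat, at (406,258). The one at S2 lies in the tray at (265,193).

servo_tool([
  [[6, -1.7, 3.5, 0, 5], [6, -3.4, 7, 0, 10], [6, -5.1, 10.5, 0.5, 15], [6, -7, 14.1, 1.3, 20], [6, -7, 14.1, 1.3, 22.3]],
])

```text
t: 29.15
tool_pos: [0.4925, -0.0271, 0.1717]
tool_rot: [3.129, -0.278, -0.01]
contact_force: [0.3, 0.4, 0.3]
opening: 0.0598
grip_force: 0.0
```

servo_tool([
  [[6, -0.3, 4, 0.4, 5], [6, -0.6, 8, 0.8, 10], [6, -0.9, 12, 1.3, 15], [6, -1.1, 15.7, 1.3, 20], [6, -1.1, 15.7, 1.3, 22.3]],
])

```text
t: 29.65
tool_pos: [0.4559, -0.1796, 0.16]
tool_rot: [3.016, -0.878, -0.006]
contact_force: [0.9, 0.6, 0.2]
opening: 0.0602
grip_force: 0.0
```

servo_tool([
  [[6, 1.2, 3.7, 0.4, 5], [6, 2.4, 7.4, 0.8, 10], [6, 3.6, 11.1, 1.3, 15], [6, 4.9, 14.9, 1.3, 20], [6, 4.9, 14.9, 1.3, 22.3]],
])

```text
t: 30.15
tool_pos: [0.4184, -0.332, 0.147]
tool_rot: [2.79, -1.444, -0.005]
contact_force: [0.3, 0.5, -0.3]
opening: 0.0594
grip_force: 0.0
```

servo_tool([
  [[6, 0, 0, 0, 0], [6, 0, 0, 0, 0], [6, 0, 0, 0, 0]],
])

```text
t: 30.45
tool_pos: [0.4204, -0.3281, 0.1483]
tool_rot: [-2.796, 1.432, 0.003]
contact_force: [0.3, -0.3, 0.3]
opening: 0.0602
grip_force: 0.0
```

```bash
python3 -c "
from h import *
pick([.42,-.3285],thr=180); pick([.42,-.3285],thr=130)"
```

```text
t 30.45 tcp [ 0.4204 -0.3281  0.1483] yaw -54.2 pred px [284. 207.]
[298. 204.] 557 ctr [ 0.4125 -0.336 ] [ 0.4115 -0.3372] size [0.0119 0.0481] deg 125.3 rgb [219. 215. 210.]
[-0.0, 0.1, 13.1, -0.0] -> [ 0.42  -0.328  0.018] -54.2
t 30.5 tcp [ 0.4205 -0.3282  0.1487] yaw -54.2 pred px [284. 207.]
[286. 203.] 1656 ctr [ 0.4205 -0.3314] [ 0.4207 -0.3318] size [0.0322 0.0514] deg 126.8 rgb [175. 171. 167.]
[-0.0, 0.1, 13.1, -0.0] -> [ 0.42  -0.328  0.018] -54.2
```

servo_tool([
  [[6, 0.2, 0.1, 4, 0], [6, 0.2, 0.1, 8, 0], [6, 0.2, 0.1, 11, 0], [6, 0.2, 0.1, 13.1, 0], [6, 0.2, 0.1, 13.1, 0]],
])

```text
t: 31.05
tool_pos: [0.4204, -0.3301, 0.0163]
tool_rot: [-2.795, 1.432, 0.004]
contact_force: [0.2, 0.4, 0.5]
opening: 0.0599
grip_force: 0.0
```

servo_tool([
  [[0, 0, 0, 0, 0], [0, 0, 0, 0, 0], [0, 0, 0, 0, 0], [0, 0, 0, 0, 0], [0, 0, 0, 0, 0]],
])

```text
t: 31.55
tool_pos: [0.4214, -0.3317, 0.0192]
tool_rot: [2.795, -1.434, 0.002]
contact_force: [0.5, 1.3, 4.5]
opening: 0.0312
grip_force: 40.3
```

servo_tool([
  [[0, 0, 0, -3, 0], [0, 0, 0, -6, 0], [0, 0, 0, -10, 0], [0, 0, 0, -13, 0], [0, 0, 0, -13, 0]],
])

```text
t: 32.05
tool_pos: [0.4231, -0.3337, 0.1539]
tool_rot: [2.792, -1.433, 0.015]
contact_force: [0.3, -0.6, -0.9]
opening: 0.0309
grip_force: 40.0
```

```bash
python3 -c "
from h import *
plan(([.552,.045,.15],12.5))"
```

```text
[-11.6, -16.3, 0.2, -33.4] [-0.7, -20.0, 0.2, -33.4] -> [0.552 0.045 0.15 ] 12.5
```

servo_tool([
  [[0, -2.4, -3.3, 0, -7], [0, -4.8, -6.6, 0, -14], [0, -7.2, -9.9, 0, -21], [0, -9.6, -13.2, 0, -28], [0, -11.6, -16.3, 0, -33.4]],
])

```text
t: 32.55
tool_pos: [0.4849, -0.14, 0.1466]
tool_rot: [-3.09, 0.564, 0.004]
contact_force: [0.3, -1.2, -1.1]
opening: 0.031
grip_force: 40.0
```

servo_tool([
  [[0, -0.1, -4, 0, -7], [0, -0.3, -8, 0, -14], [0, -0.4, -12, 0, -21], [0, -0.6, -16, 0, -28], [0, -0.7, -20, 0.2, -33.4]],
])

```text
t: 33.05
tool_pos: [0.55, 0.0488, 0.1448]
tool_rot: [-3.122, -0.348, 0.003]
contact_force: [1.2, 0.2, -1.4]
opening: 0.0311
grip_force: 40.0
```

servo_tool([
  [[0, 0, 0, 0, 0], [0, 0, 0, 0, 0], [0, 0, 0, 0, 0]],
])

```text
t: 33.35
tool_pos: [0.5498, 0.0465, 0.1452]
tool_rot: [3.123, 0.34, -0.003]
contact_force: [-0.6, -0.2, -0.5]
opening: 0.0307
grip_force: 40.0
```

```bash
python3 -c "
from h import *
o=ctrl.get_obs();print(o['opening'],yaw(),o['tool_pos'])
plan(([.552,.045,.0475],12.5))"
```

```text
0.030744889387593802 12.414849443709853 [0.54977447 0.04653414 0.14521405]
[0.2, 0.2, 9.8, -0.1] -> [0.552 0.045 0.048] 12.5
```

servo_tool([
  [[0, 0, 0.1, 3, 0], [0, 0, 0.1, 6, 0], [0, 0, 0.1, 8.4, 0], [0, 0, 0.1, 9.4, 0], [0, 0, 0.1, 9.7, 0]],
])

```text
t: 33.85
tool_pos: [0.5496, 0.0453, 0.0479]
tool_rot: [-3.123, -0.339, 0.004]
contact_force: [-0.5, -0.1, -0.2]
opening: 0.0309
grip_force: 40.0
```

servo_tool([
  [[0, 0, 0, 0, 0], [3.4, 0, 0, 0, 0], [4.2, 0, 0, 0, 0], [4.2, 0, 0, 0, 0], [4.2, 0, 0, -2, 0]],
])

```text
t: 34.35
tool_pos: [0.5488, 0.0464, 0.0673]
tool_rot: [-3.122, -0.341, 0.008]
contact_force: [0.2, 0.3, -0.2]
opening: 0.0417
grip_force: 0.0
```

servo_tool([
  [[4.2, 0, 0, -4, 0], [4.2, 0, 0, -8, 0], [4.2, 0, 0, -12, 0], [4.2, 0, 0, -12, 0], [4.2, 0, 0, -12, 0]],
])

```text
t: 34.85
tool_pos: [0.5517, 0.0463, 0.1914]
tool_rot: [3.122, 0.342, 0.006]
contact_force: [-0.5, 0.3, 0.2]
opening: 0.042
grip_force: 0.0
```

```bash
python3 -c "
from h import *
plan(([.472,.0705,.23],12.5))"
```

```text
[-7.3, -4.1, -3.9, -0.0] -> [0.472 0.07  0.23 ] 12.5
```

servo_tool([
  [[4.5, -3, -2, -2, 0], [4.5, -6, -3.5, -3.9, 0], [4.5, -7.3, -4.1, -3.9, 0], [4.5, -7.3, -4.1, -3.9, 0], [4.5, -7.3, -4.1, -3.9, 0]],
])

```text
t: 35.35
tool_pos: [0.4701, 0.0704, 0.2268]
tool_rot: [-3.123, -0.342, 0.003]
contact_force: [0.0, 0.2, -0.8]
opening: 0.045
grip_force: 0.0
```

```bash
python3 -c "
from h import *
im=get('wrist','w9.png'); print(im['obs']['tool_pos']);print(wproj(im,[.472,.071,.074])); plan(([.472,.0705,.068],12.5))"
```

```text
[0.47012355 0.07043991 0.22679534]
[282.82903693 199.93614607]
[0.2, 0.0, 15.9, -0.0] -> [0.472 0.07  0.068] 12.5
```

View pics/w9.png

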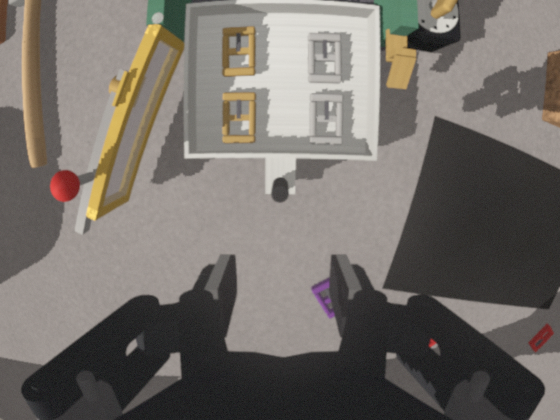

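All four buckles lie flat and apart in the tray, at (238,50), (324,57), (239,117) and (326,118). The tray knob is at (280,190), so I aim about 6 mm further in.

servo_tool([
  [[4.5, 0.8, 0, 4, 0], [4.5, 0.8, 0, 8, 0], [4.5, 0.8, 0, 12, 0], [4.5, 0.8, 0, 15.7, 0], [4.5, 0.8, 0, 15.7, 0]],
])

```text
t: 35.9
tool_pos: [0.4736, 0.0719, 0.0645]
tool_rot: [-3.122, -0.34, 0.022]
contact_force: [-1.2, 0.0, -0.4]
opening: 0.0455
grip_force: 0.0
```

servo_tool([
  [[0, 0, 0, 0, 0], [0, 0, 0, 0, 0], [0, 0, 0, 0, 0], [0, 0, 0, 0, 0], [0, 0, 0, 0, 0]],
])

```text
t: 36.4
tool_pos: [0.4792, 0.0752, 0.0732]
tool_rot: [-3.116, -0.339, -0.005]
contact_force: [-1.5, 11.8, -3.4]
opening: 0.0145
grip_force: 39.0
```

servo_tool([
  [[0, 2, 0, 0, 0], [0, 4, 0, 0, 0], [0, 6, 0, 0, 0], [0, 8, 0, 0, 0], [0, 10, 0, 0, 0]],
])

```text
t: 36.9
tool_pos: [0.577, 0.0957, 0.0731]
tool_rot: [-3.12, -0.341, -0.001]
contact_force: [-4.1, 4.3, -1.0]
opening: 0.014
grip_force: 39.3
```

servo_tool([
  [[0, 2, 0, 0, 0], [0, 4, 0, 0, 0], [0, 5.5, 0, 0, 0], [0, 6.5, 0, 0, 0], [0, 7, 0, 0, 0]],
])

```text
t: 37.4
tool_pos: [0.6458, 0.11, 0.0731]
tool_rot: [-3.121, -0.341, -0.003]
contact_force: [-3.3, 4.7, 1.3]
opening: 0.0145
grip_force: 39.8
```

servo_tool([
  [[0, 0.4, 0, 0, 0], [0, 0.6, 0, 0, 0], [0, 0.8, 0, 0, 0], [0, 0.9, 0, 0, 0], [0, 0.9, 0, 0, 0]],
])

```text
t: 37.9
tool_pos: [0.6539, 0.1117, 0.0732]
tool_rot: [-3.122, -0.341, -0.004]
contact_force: [-1.4, 4.8, 0.4]
opening: 0.0142
grip_force: 39.8
```

servo_tool([
  [[0, 0.2, 0, 0, 0], [0, 0.4, 0, 0, 0], [0, 0.6, 0, 0, 0], [0, 0.6, 0, 0, 0]],
])

```text
t: 38.3
tool_pos: [0.6556, 0.112, 0.073]
tool_rot: [-3.123, -0.342, 0.017]
contact_force: [-17.9, 1.4, 11.0]
opening: 0.0141
grip_force: 41.0
```

servo_tool([
  [[3.5, 0, 0, 0, 0], [3.5, 0, 0, 0, 0], [3.5, 0, 0, 0, 0], [3.5, 0, 0, -3, 0], [3.5, 0, 0, -6, 0]],
])

```text
t: 38.8
tool_pos: [0.6585, 0.1117, 0.1309]
tool_rot: [3.123, 0.341, -0.003]
contact_force: [-1.0, 0.5, 1.1]
opening: 0.035
grip_force: 0.0
```

servo_tool([
  [[3.5, 0, 0, -4, 0], [3.5, 0, 0, -8, 0], [3.5, 0, 0, -12, 0], [3.5, 0, 0, -12, 0], [3.5, 0, 0, -12, 0]],
])

```text
t: 39.3
tool_pos: [0.6602, 0.1119, 0.2537]
tool_rot: [3.122, 0.341, 0.007]
contact_force: [0.1, -0.2, -0.5]
opening: 0.0347
grip_force: 0.0
```

```bash
python3 - <<'E'
from h import *
print(ctrl.get_obs()['tool_pos'],yaw())
im=get('top'); a=im['img'].astype(int); m=((a[:,:,0]>110)&(a[:,:,0]>2.5*a[:,:,1])&(a[:,:,0]>2.5*a[:,:,2])).astype(np.uint8)
k,l,st,ce=cv2.connectedComponentsWithStats(m)
for i in range(1,k):
    if st[i,4]>8: print(ce[i],st[i,4],cast(im,*ce[i],.132).round(3))
im=get('wrist'); a=im['img'].astype(int); m=((a[:,:,0]>110)&(a[:,:,0]>2.5*a[:,:,1])&(a[:,:,0]>2.5*a[:,:,2])).astype(np.uint8)
k,l,st,ce=cv2.connectedComponentsWithStats(m)
for i in range(1,k):
    if st[i,4]>40: print('w',ce[i],st[i,4],wcast(im,*ce[i],.132).round(3))
plan(([.457,.237,.24],-8.8))
E
```

```text
[0.66015714 0.11191959 0.25366857] 12.4600747318307
[187.22641509 243.52830189] 53 [0.461 0.25  0.132]
[448.17054264 295.2248062 ] 129 [ 0.313 -0.391  0.132]
[-8.5, -8.3, 0.5, 10.6] [-9.9, -6.6, 0.5, 10.6] -> [0.457 0.237 0.24 ] -8.8
```

servo_tool([
  [[6, -2.2, -2, 0, 3], [6, -4.4, -4, 0, 6], [6, -6.6, -6, 0, 9], [6, -8.5, -8.3, 0.5, 12], [6, -8.5, -8.3, 0.5, 12]],
])

```text
t: 39.9
tool_pos: [0.5548, 0.1763, 0.243]
tool_rot: [3.141, 0.016, -0.009]
contact_force: [-0.2, 0.3, 0.3]
opening: 0.0597
grip_force: 0.0
```

servo_tool([
  [[6, -2.5, -1.8, 0, 3], [6, -5, -3.6, 0, 6], [6, -7.5, -5.4, 0, 9], [6, -9.9, -6.8, 0.5, 12], [6, -9.9, -6.8, 0.5, 12]],
])

```text
t: 40.4
tool_pos: [0.4562, 0.2427, 0.2389]
tool_rot: [3.125, -0.311, -0.006]
contact_force: [0.8, -0.7, 0.1]
opening: 0.0605
grip_force: 0.0
```

servo_tool([
  [[6, 0, 0, 0, 0], [6, 0, 0, 0, 0], [6, 0, 0, 0, 0]],
])

```text
t: 40.7
tool_pos: [0.4595, 0.2414, 0.2411]
tool_rot: [3.125, -0.317, -0.0]
contact_force: [1.1, -0.4, -0.2]
opening: 0.0599
grip_force: 0.0
```

```bash
python3 - <<'E'
from h import *
im=get('wrist','w10.png'); print(im['obs']['tool_pos'],yaw(),im['obs']['q'].round(2)); a=im['img'].astype(int); m=((a[:,:,0]>110)&(a[:,:,0]>2.5*a[:,:,1])&(a[:,:,0]>2.5*a[:,:,2])).astype(np.uint8)
k,l,st,ce=cv2.connectedComponentsWithStats(m)
for i in range(1,k):
    if st[i,4]>40: 
        p=wcast(im,*ce[i],.132); print('w',ce[i],st[i],p.round(4)); h=p[:2]-[.603,.201]; print(np.linalg.norm(h),np.degrees(np.arctan2(h[1],h[0]))); plan(([*p[:2],.134],None))
E
```

```text
[0.45946939 0.24141983 0.24113511] -11.581038032290273 [ 0.34 -0.2   1.87 -0.    1.47  2.11]
w [556.27777778 236.22222222] [551 224   9  23  90] [ 0.3817 -0.0278  0.132 ]
0.3183050846949886 -134.0432984574782
[-1.1, 14.0, 5.4, -0.0] [-1.1, 14.0, 5.4, -0.0] -> [ 0.382 -0.028  0.134] -11.6
```

```bash
python3 - <<'E'
from h import *
im=get('wrist'); a=im['img'].astype(int)
for t in (1.4,1.7,2.0):
  m=((a[:,:,0]>60)&(a[:,:,0]>t*a[:,:,1])&(a[:,:,0]>t*a[:,:,2])).astype(np.uint8)
  k,l,st,ce=cv2.connectedComponentsWithStats(m)
  for i in range(1,k):
    if st[i,4]>100: print(t,ce[i].round(1),st[i],a[l==i].mean(0).round(0),wcast(im,*ce[i],.132).round(4))
print(wproj(im,[.46,.245,.132]))
E
```

```text
1.4 [23.2 87.7] [   0    0   63  185 3376] [152. 107.  77.] [0.6231 0.4451 0.132 ]
1.4 [272.9 216.2] [256 199  35  35 932] [173.  78.  72.] [0.4612 0.2488 0.132 ]
1.4 [555.8 235.7] [550 221  10  27 152] [159.  68.  66.] [ 0.3824 -0.0268  0.132 ]
1.4 [434.  399.2] [416 382  39  37 553] [85. 51. 46.] [0.2079 0.1151 0.132 ]
1.7 [272.9 216.2] [257 200  33  33 861] [174.  76.  70.] [0.4613 0.2489 0.132 ]
1.7 [556.  235.9] [550 222  10  26 135] [160.  64.  62.] [ 0.382  -0.0272  0.132 ]
1.7 [429.4 395.2] [418 385  22  21 122] [101.  58.  51.] [0.2186 0.1218 0.132 ]
2.0 [272.3 216.6] [257 200  32  33 780] [177.  76.  71.] [0.461  0.2493 0.132 ]
2.0 [556.  235.8] [551 222   9  26 118] [162.  62.  60.] [ 0.3822 -0.0272  0.132 ]
[278.24910169 216.80151175]
```

View pics/w10.png

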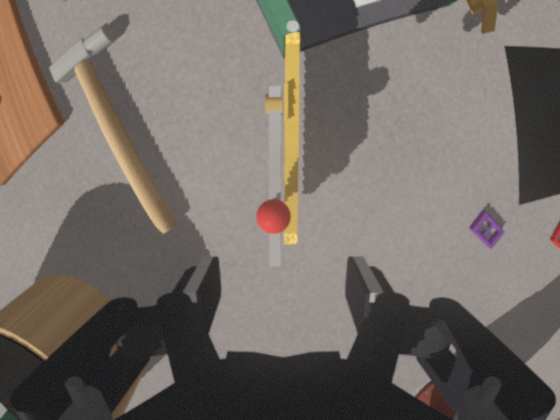

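The wrist view shows the knob at (273,216), i.e. world (.461,.249), with the gate leaf lined up with the tool.

servo_tool([
  [[6, 0, -0.8, 2, 0], [6, 0, -0.8, 5, 0], [6, 0, -0.8, 8, 0], [6, 0, -0.8, 10.6, 0], [6, 0, -0.8, 10.6, 0]],
])

```text
t: 41.3
tool_pos: [0.4577, 0.2485, 0.1308]
tool_rot: [3.122, -0.316, -0.012]
contact_force: [-1.3, 0.1, -0.6]
opening: 0.0602
grip_force: 0.0
```

servo_tool([
  [[0, 0, 0, 0, 0], [0, 0, 0, 0, 0], [0, 0, 0, 0, 0], [0, 0, 0, 0, 0], [0, 0, 0, 0, 0]],
], newtons=30)

```text
t: 41.8
tool_pos: [0.4616, 0.2503, 0.1377]
tool_rot: [-3.124, 0.315, -0.006]
contact_force: [1.0, -0.2, 5.9]
opening: 0.0239
grip_force: 29.5
```

servo_tool([
  [[0, 0.2, 0, -0.4, 0], [0, 0.5, 0, -0.8, 0], [0, 0.8, 0, -1.2, 0], [0, 1.1, 0, -1.6, 0], [0, 1.4, 0, -2.0, 0]],
])

```text
t: 42.3
tool_pos: [0.4741, 0.2468, 0.1551]
tool_rot: [3.125, -0.315, -0.0]
contact_force: [0.3, -0.6, -3.5]
opening: 0.0243
grip_force: 29.6
```

```bash
python3 - <<'E'
from h import *
o=ctrl.get_obs(); print(o['tool_pos'],yaw(),o['contact_force'],o['opening'])
H=np.array([.603,.201]); p=o['tool_pos'][:2]-H; a=np.radians(yaw())
print('target shut',[.618,.066],'ang diff',np.degrees(np.arctan2(p[1],p[0])-np.arctan2(.066-.201,.618-.603)))
X=np.array([np.cos(a),np.sin(a)]);Y=np.array([np.sin(a),-np.cos(a)])
print('r',np.linalg.norm(p))
for d in range(1,6):
    t=np.radians(6*d); q=np.array([[np.cos(t),-np.sin(t)],[np.sin(t),np.cos(t)]])@p-p; print(d*6,(q@X*100).round(2),(q@Y*100).round(2))
E
```

```text
[0.47405726 0.24675226 0.15505927] -11.527440495211103 [ 0.28477877 -0.58567089 -3.46536092] 0.02431809039474768
target shut [0.618, 0.066] ang diff 244.12379207938156
r 0.13681921903846195
6 -0.13 1.43
12 -0.1 2.86
18 0.07 4.28
24 0.4 5.68
30 0.86 7.03
```

servo_tool([
  [[0, -0.1, 1.4, 0, -6], [0, -0.1, 2.9, 0, -12], [0, 0.1, 4.3, 0, -18], [0, 0.4, 5.7, 0, -24], [0, 0.9, 7, 0, -30]],
])

```text
t: 42.8
tool_pos: [0.4698, 0.1762, 0.1549]
tool_rot: [3.1, 0.511, 0.005]
contact_force: [6.3, 3.8, -7.4]
opening: 0.0238
grip_force: 30.1
```

servo_tool([
  [[0, -0.1, 1.4, 0, -6], [0, -0.1, 2.9, 0, -12], [0, 0.1, 4.3, 0, -18], [0, 0.4, 5.7, 0, -24], [0, 0.9, 7, 0, -30]],
])

```text
t: 43.3
tool_pos: [0.5005, 0.1131, 0.1546]
tool_rot: [-2.862, -1.295, -0.005]
contact_force: [5.7, 4.3, -8.0]
opening: 0.0238
grip_force: 30.2
```

servo_tool([
  [[0, -0.1, 1.4, 0, -6], [0, -0.1, 2.9, 0, -12], [0, 0.1, 4.3, 0, -18], [0, 0.4, 5.7, 0, -24], [0, 0.9, 7, 0, -30]],
])

```text
t: 43.8
tool_pos: [0.5585, 0.0735, 0.1545]
tool_rot: [-2.429, -1.991, -0.002]
contact_force: [1.6, 3.5, -5.5]
opening: 0.0239
grip_force: 30.4
```

```bash
python3 - <<'E'
from h import *
o=ctrl.get_obs(); print(o['tool_pos'],yaw(),o['contact_force'],o['opening'])
H=np.array([.603,.201]); p=o['tool_pos'][:2]-H; print(np.linalg.norm(p),np.degrees(np.arctan2(p[1],p[0])))
plan(([.618,.066,.1545],102.2))
E
```

```text
[0.55848645 0.07346486 0.15447674] 78.67168768583194 [ 1.59413719  3.50831069 -5.53373255] 0.02392312791161235
0.13508022475595519 -109.2405020809139
[0.4, 6.0, -0.0, -23.5] -> [0.618 0.066 0.154] 102.2
```

servo_tool([
  [[0, -0.1, 1.4, 0, -6], [0, -0.1, 2.9, 0, -12], [0, 0.1, 4.3, 0, -18], [0, 0.4, 5.7, 0, -22], [0, 0.4, 6, 0, -23.5]],
])

```text
t: 44.3
tool_pos: [0.6176, 0.0656, 0.1542]
tool_rot: [-1.974, -2.441, 0.001]
contact_force: [-2.6, 2.7, -5.0]
opening: 0.0237
grip_force: 30.5
```

servo_tool([
  [[0, 0, 0.1, 0, 0], [0, 0, 0.2, 0, 0], [0, 0, 0.3, 0, 0], [0, 0, 0.3, 0, 0]],
])

```text
t: 44.7
tool_pos: [0.6194, 0.0663, 0.1548]
tool_rot: [-1.976, -2.44, 0.002]
contact_force: [-3.4, 3.1, -5.5]
opening: 0.0237
grip_force: 30.4
```

servo_tool([
  [[0, 0, 0.1, 0, 0], [0, 0, 0.3, 0, 0], [0, 0, 0.4, 0, 0], [0, 0, 0.4, 0, 0]],
])

```text
t: 45.1
tool_pos: [0.6203, 0.0652, 0.1536]
tool_rot: [-1.975, -2.435, 0.016]
contact_force: [-13.5, -2.9, -2.2]
opening: 0.0238
grip_force: 31.0
```

servo_tool([
  [[0, -0.5, 0, 0.7, 0], [0, -1, 0, 1.4, 0], [0, -1.4, 0, 2, 0], [0, -1.4, 0, 2, 0]],
])

```text
t: 45.5
tool_pos: [0.623, 0.0533, 0.1367]
tool_rot: [-1.973, -2.431, 0.011]
contact_force: [-22.5, 2.4, 11.7]
opening: 0.0237
grip_force: 32.8
```

servo_tool([
  [[5, 0, 0, 0, 0], [5, 0, 0, 0, 0], [5, 0, 0, 0, 0], [5, 0, 0, -5, 0], [5, 0, 0, -9, 0]],
])

```text
t: 46.0
tool_pos: [0.6275, 0.0528, 0.2266]
tool_rot: [1.978, 2.44, -0.0]
contact_force: [2.3, -0.2, 0.6]
opening: 0.0501
grip_force: 0.0
```

servo_tool([
  [[5, 0, 0, -3, 0], [5, 0, 0, -6, 0], [5, 0, 0, -8, 0], [5, 0, 0, -8, 0], [5, 0, 0, -8, 0]],
])

```text
t: 46.5
tool_pos: [0.6276, 0.053, 0.3055]
tool_rot: [1.977, 2.44, 0.001]
contact_force: [-0.5, 0.4, -0.1]
opening: 0.0498
grip_force: 0.0
```

```bash
python3 - <<'E'
from h import *
im=get('wrist','w11.png'); o=im['obs']; print(o['t'],o['tool_pos'],yaw(),o['q'].round(2)); a=im['img'].astype(int)
m=((a[:,:,0]>60)&(a[:,:,0]>1.7*a[:,:,1])&(a[:,:,0]>1.7*a[:,:,2])).astype(np.uint8)
k,l,st,ce=cv2.connectedComponentsWithStats(m)
for i in range(1,k):
    if st[i,4]>200: print(ce[i].round(1),st[i],wcast(im,*ce[i],.132).round(4))
print('orig knob px if level', wproj(im,[.6215,.053,.132]), 'raised .11', wproj(im,[.6201,.0595,.141]))
print('key px',wproj(im,[.68,-.0235,.115]))
cv2.imwrite('pics/w11c.png',cv2.resize(im['img'][60:420,150:510],(600,600))[:,:,::-1])
E
```

```text
46.5 [0.62755576 0.05296417 0.30549379] 101.95962876072879 [-0.03  0.04  1.54 -0.    1.57 -0.24]
[276.7 194. ] [264 181  26  27 537] [0.6219 0.0545 0.132 ]
[ 72.1 274.2] [ 59 259  28  32 368] [ 0.399  -0.0899  0.132 ]
orig knob px if level [275.87257994 195.4479624 ] raised .11 [275.61288469 190.53123517]
key px [315.23636985 270.93655657]
```

View pics/w11c.png

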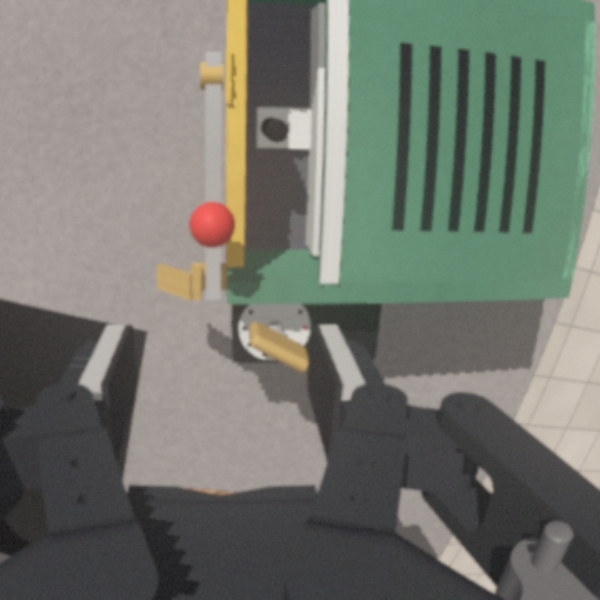

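The crop shows the gate shut, with the bar's end back behind the brass tooth at crop (210,283). The knob is at its original level pixel, and the key wing runs from crop (250,327) to (308,365).

```bash
python3 - <<'E'
from h import *
im=get('wrist'); f=lambda x,y,z:wcast(im,150+x*.6,60+y*.6,z).round(4)
a,b=f(252,330,.115),f(306,361,.115); print(a,b,(a+b)/2,np.linalg.norm(a-b),np.degrees(np.arctan2(*(b-a)[[1,0]])),'disc',f(273.5,330,.073))
# segment brass wing near
h=cv2.cvtColor(im['img'],cv2.COLOR_RGB2HSV); m=np.zeros(h.shape[:2],np.uint8)
s=(slice(245,290),slice(285,345)); m[s]=((h[s][:,:,0]>8)&(h[s][:,:,0]<30)&(h[s][:,:,1]>100)&(h[s][:,:,2]>175))
k,l,st,ce=cv2.connectedComponentsWithStats(m)
i=1+np.argmax(st[1:,4]); w=np.array([wcast(im,u,v,.117)[:2] for v,u in np.argwhere(l==i)],np.float32); r=cv2.minAreaRect(w)
ev=np.linalg.eigh(np.cov(w.T))[1][:,1]; print(st[i],ce[i],r,np.degrees(np.arctan2(ev[1],ev[0])))
t=get('top'); H=cv2.cvtColor(t['img'],cv2.COLOR_RGB2HSV); s=(slice(145,180),slice(283,305))
print(((H[s][:,:,1]>100)&(H[s][:,:,0]<30)).astype(int)[:,:].sum())
E
```

```text
[ 0.6603 -0.0108  0.115 ] [ 0.7    -0.0255  0.115 ] [ 0.68015 -0.01815  0.115  ] 0.04233414697380823 -20.318436216045388 disc [ 0.6818 -0.0255  0.073 ]
[302 255  32  27 275] [316.15272727 269.56363636] ((0.6793334484100342, -0.020716145634651184), (0.012687969021499157, 0.045636843889951706), 64.21818542480469) 157.85254145727438
251
```

```bash
python3 -c "
from h import *
plan(([.680,-.0225,.22],157.5))"
```

```text
[-4.3, 1.8, 4.1, -27.8] [-4.6, -0.4, 4.1, -27.8] -> [ 0.68  -0.022  0.22 ] 157.5
```

servo_tool([
  [[5, -1, 0.5, 1, -6], [5, -2, 1, 2, -12], [5, -3, 1.5, 3, -18], [5, -4.3, 1.8, 4.1, -25], [5, -4.3, 1.8, 4.1, -27.8]],
])

```text
t: 47.15
tool_pos: [0.6526, 0.0136, 0.2597]
tool_rot: [-1.328, -2.84, 0.004]
contact_force: [-1.0, -0.0, -0.2]
opening: 0.0505
grip_force: 0.0
```

servo_tool([
  [[5, -1, 0, 1, -6], [5, -2, -0.1, 2, -12], [5, -3, -0.2, 3, -18], [5, -4.6, -0.4, 4.1, -25], [5, -4.6, -0.4, 4.1, -27.8]],
])

```text
t: 47.65
tool_pos: [0.6789, -0.0244, 0.2187]
tool_rot: [-0.607, -3.076, 0.001]
contact_force: [-0.0, -0.4, -0.5]
opening: 0.0501
grip_force: 0.0
```

servo_tool([
  [[5, 0, 0, 0, 0], [5, 0, 0, 0, 0], [5, 0, 0, 0, 0]],
])

```text
t: 47.95
tool_pos: [0.6799, -0.0228, 0.2231]
tool_rot: [-0.612, -3.081, 0.0]
contact_force: [-0.3, 0.1, -0.2]
opening: 0.0498
grip_force: 0.0
```

```bash
python3 - <<'E'
from h import *
im=get('wrist','w12.png'); o=im['obs']; print(o['tool_pos'],yaw(),o['q'].round(2)); u=wproj(im,[.68,-.0225,.117]); print(u)
h=cv2.cvtColor(im['img'],cv2.COLOR_RGB2HSV).astype(int); x,y=u.astype(int); s=(slice(y-50,y+50,5),slice(x-40,x+40,5)); print(h[s][:,:,2]); print(np.where((h[s][:,:,0]>8)&(h[s][:,:,0]<30)&(h[s][:,:,1]>90),1,0))
m=np.zeros(h.shape[:2],np.uint8); s=(slice(y-60,y+60),slice(x-50,x+50)); m[s]=((h[s][:,:,0]>8)&(h[s][:,:,0]<30)&(h[s][:,:,1]>90)&(h[s][:,:,2]>60))
k,l,st,ce=cv2.connectedComponentsWithStats(m)
for i in range(1,k):
    if st[i,4]<150: continue
    w=np.array([wcast(im,uu,vv,.117)[:2] for vv,uu in np.argwhere(l==i)],np.float32); r=cv2.minAreaRect(w)
    ev=np.linalg.eigh(np.cov(w.T))[1][:,1]; print(st[i],ce[i],r,w.mean(0),np.degrees(np.arctan2(ev[1],ev[0])))
E
```

```text
[ 0.67991736 -0.02282652  0.22310852] 157.56220416725094 [-0.14  0.2   1.5   0.    1.44 -1.32]
[282.85628193 217.23307852]
[[175 172 173 174 177 146  69  62  64  62  62 151 125 101  99  97]
 [177 178 174 171  90  63  65  65  63  65  63  96 153 128 110 104]
 [178 176 147  63  60  64  78  78  95  79  64  60 140 152 152 153]
 [173 103  65  70  75 198 179 149  80 150 150 128  61 151 152 154]
 [116  67  74  77 219 106 150 156 173 153 152  86 148  91 154 152]
 [ 71  70  72 205 224 222 151 171 204 156 152 152 152 125 142 152]
 [ 74  75  76 198 225 224 165 200 223 160 152 149 149 147  64 148]
 [ 68  71 137 221 227 220 216 176 212 164 150 151 152 121  79  93]
 [104  71 157 224 193 151 206 171 213 189 151 150 151 149  90  62]
 [112  81 126 171 151 153 151 166 211 194 150 149 153 150  73  58]
 [114 116  67 148 153 152 150 159 208 199 148 149 147 137  58  60]
 [116 113 111 109 154 151 152 151 206 206 151 149 150  99  60  58]
 [111 112 116  97 132  92 152 144 200 211 221 151 115  60  58  60]
 [112 115 113 112  70  78 146 155 196 214 216  83  57  57  52  60]
 [111 117 109 113 113  60  60 117 192 2
[... 569 characters left out ...]
0 0]
 [0 0 0 0 0 0 0 1 1 0 0 0 0 0 0 0]
 [0 0 0 0 0 0 0 1 1 0 0 0 0 0 0 0]
 [0 0 0 0 0 0 0 1 1 0 0 0 0 0 0 0]
 [0 0 0 0 0 0 0 1 1 0 0 0 0 0 0 0]
 [0 0 0 0 0 0 0 1 1 1 0 0 0 0 0 0]
 [0 0 0 0 0 0 0 1 1 1 0 0 0 0 0 0]
 [0 0 0 0 0 0 0 1 1 1 0 0 0 0 0 0]
 [0 0 0 0 0 0 0 0 1 1 0 0 0 0 0 0]
 [0 0 0 0 0 0 0 1 1 1 0 0 0 0 0 0]
 [0 0 0 0 0 0 0 0 1 1 0 0 0 0 0 0]
 [0 0 0 0 0 0 0 0 1 1 0 0 0 0 0 0]
 [0 0 0 0 0 0 0 0 0 0 0 0 0 0 0 0]
 [0 0 0 0 0 0 0 0 0 0 0 0 0 0 0 0]
 [0 0 0 0 0 0 0 0 0 0 0 0 0 0 0 0]]
[274 188  17  61 707] [281.86704385 218.84299859] ((0.6809621453285217, -0.023422865197062492), (0.010037021711468697, 0.04681115970015526), 71.05504608154297) [ 0.68107635 -0.02372126] 161.86756250406827
```

servo_tool([
  [[3, -0.1, 0, 2, -3], [3, -0.1, 0, 5, -3], [3, -0.1, 0, 8, -3], [3, -0.1, 0, 11.6, -3], [3, -0.1, 0, 11.6, -3]],
])

```text
t: 48.5
tool_pos: [0.6779, -0.0239, 0.1016]
tool_rot: [-0.529, -3.089, 0.004]
contact_force: [-0.3, -2.5, -1.7]
opening: 0.0298
grip_force: 1.1
```

servo_tool([
  [[0, 0, 0, 0, 0], [0, 0, 0, 0, 0], [0, 0, 0, 0, 0], [0, 0, 0, 0, 0], [0, 0, 0, 0, 0]],
], newtons=40)

```text
t: 49.0
tool_pos: [0.6808, -0.024, 0.1083]
tool_rot: [-0.53, -3.097, 0.002]
contact_force: [-3.6, -3.8, -1.6]
opening: 0.0092
grip_force: 41.8
```

servo_tool([
  [[0, 0, 0, 0, 8], [0, 0, 0, 0, 16], [0, 0, 0, 0, 24], [0, 0, 0, 0, 32], [0, 0, 0, 0, 40]],
])

```text
t: 49.5
tool_pos: [0.682, -0.0227, 0.1083]
tool_rot: [1.564, 2.722, 0.004]
contact_force: [1.5, 1.3, -4.6]
opening: 0.0091
grip_force: 41.4
```

```bash
python3 - <<'E'
from h import *
o=ctrl.get_obs(); print(o['tool_pos'],yaw(),o['q'][5],o['contact_force'],o['wrist_torque'],o['opening'])
E
```

```text
[ 0.68198772 -0.02266229  0.10830043] 120.25854573812163 -0.6715494394811304 [ 1.47712493  1.32318634 -4.63586178] [ 0.09434659 -0.31297867  0.11835682] 0.009073567417218084
```

servo_tool([
  [[0, 0, 0, 0, 8], [0, 0, 0, 0, 16], [0, 0, 0, 0, 24], [0, 0, 0, 0, 32], [0, 0, 0, 0, 40]],
])

```text
t: 50.0
tool_pos: [0.6837, -0.0224, 0.1083]
tool_rot: [2.399, 2.022, 0.011]
contact_force: [9.2, 0.0, -7.6]
opening: 0.0093
grip_force: 40.8
```

servo_tool([
  [[0, 0, 0, 0, 8], [0, 0, 0, 0, 16], [0, 0, 0, 0, 24], [0, 0, 0, 0, 32], [0, 0, 0, 0, 40]],
])

```text
t: 50.5
tool_pos: [0.6852, -0.0233, 0.1084]
tool_rot: [2.945, 1.08, 0.018]
contact_force: [14.2, -2.0, -11.8]
opening: 0.0094
grip_force: 40.3
```

servo_tool([
  [[0, 0, 0, 0, 8], [0, 0, 0, 0, 16], [0, 0, 0, 0, 24], [0, 0, 0, 0, 32], [0, 0, 0, 0, 40]],
])

```text
t: 51.0
tool_pos: [0.6857, -0.025, 0.1084]
tool_rot: [3.138, 0.007, 0.022]
contact_force: [16.9, -7.9, -13.4]
opening: 0.0094
grip_force: 40.1
```

servo_tool([
  [[0, 0, 0, 0, 8], [0, 0, 0, 0, 16], [0, 0, 0, 0, 24], [0, 0, 0, 0, 32], [0, 0, 0, 0, 40]],
])

```text
t: 51.5
tool_pos: [0.6851, -0.0266, 0.1084]
tool_rot: [2.953, -1.068, 0.021]
contact_force: [13.9, -12.5, -11.9]
opening: 0.0095
grip_force: 40.3
```

```bash
python3 - <<'E'
from h import *
o=ctrl.get_obs(); print(o['tool_pos'],yaw(),o['q'][5],o['contact_force'],o['wrist_torque'],o['opening'])
E
```

```text
[ 0.68511057 -0.02662082  0.10842842] -39.779883894739676 2.12088868168701 [ 13.9325065  -12.48535869 -11.88722999] [-1.86498133 -1.84185951  0.14038728] 0.009458221682831544
```

servo_tool([
  [[0, 0, 0, 0, 5], [0, 0, 0, 0, 10], [0, 0, 0, 0, 15], [0, 0, 0, 0, 20], [0, 0, 0, 0, 24]],
])

```text
t: 52.0
tool_pos: [0.6843, -0.0273, 0.1084]
tool_rot: [2.668, -1.656, 0.019]
contact_force: [10.8, -12.8, -10.4]
opening: 0.0091
grip_force: 40.6
```

```bash
python3 - <<'E'
from h import *
o=ctrl.get_obs(); print(o['tool_pos'],yaw(),o['q'][5],o['contact_force'],o['wrist_torque'],o['opening'])
E
```

```text
[ 0.68428022 -0.02728296  0.10841239] -63.648402373260424 2.537220634810228 [ 10.83131453 -12.82441032 -10.41563132] [-1.97885803 -1.3520346   0.10107598] 0.009056162562504017
```

servo_tool([
  [[0, 0, 0, 0, 4], [0, 0, 0, 0, 8], [0, 0, 0, 0, 12]],
])

```text
t: 52.3
tool_pos: [0.6839, -0.0274, 0.1085]
tool_rot: [2.483, -1.923, 0.018]
contact_force: [8.9, -14.2, -9.2]
opening: 0.0094
grip_force: 60.8
```

```bash
python3 - <<'E'
from h import *
o=ctrl.get_obs(); print(o['tool_pos'],yaw(),o['q'][5],o['contact_force'],o['wrist_torque'],o['opening'])
E
```

```text
[ 0.68393148 -0.0274312   0.10850374] -75.50050944709687 2.744314405859347 [  8.92718759 -14.15646846  -9.24020877] [-1.97396108 -1.12005313  1.35827788] 0.009369324244643847
```

servo_tool([
  [[3, 0, 0, 0, 0], [3, 0, 0, 0, 0], [3, 0, 0, 0, 0], [3, 0, 0, -3, 0], [3, 0, 0, -6, 0]],
])

```text
t: 52.8
tool_pos: [0.6802, -0.0226, 0.1671]
tool_rot: [2.486, -1.92, -0.004]
contact_force: [0.5, -0.0, -0.2]
opening: 0.0302
grip_force: 0.0
```

servo_tool([
  [[3, 0, 0, -4, 0], [3, 0, 0, -6, 0], [3, 0, 0, -6, 0], [3, 0, 0, -6, 0], [3, 0, 0, -6, 0]],
])

```text
t: 53.3
tool_pos: [0.68, -0.023, 0.2251]
tool_rot: [2.484, -1.92, -0.005]
contact_force: [-0.0, 0.8, -1.2]
opening: 0.0296
grip_force: 0.0
```

```bash
python3 - <<'E'
from h import *
im=get('wrist'); o=im['obs']; print(o['tool_pos'],yaw(),o['q'].round(2)); u=wproj(im,[.681,-.0236,.117]); print(u)
h=cv2.cvtColor(im['img'],cv2.COLOR_RGB2HSV).astype(int); x,y=u.astype(int)
m=np.zeros(h.shape[:2],np.uint8); s=(slice(y-60,y+60),slice(x-50,x+50)); m[s]=((h[s][:,:,0]>8)&(h[s][:,:,0]<30)&(h[s][:,:,1]>90)&(h[s][:,:,2]>60))
k,l,st,ce=cv2.connectedComponentsWithStats(m)
for i in range(1,k):
    if st[i,4]<150: continue
    w=np.array([wcast(im,uu,vv,.117)[:2] for vv,uu in np.argwhere(l==i)],np.float32); r=cv2.minAreaRect(w)
    ev=np.linalg.eigh(np.cov(w.T))[1][:,1]; print(st[i],ce[i],r,w.mean(0),np.degrees(np.arctan2(ev[1],ev[0])))
a=im['img'].astype(int); m=((a[:,:,0]>60)&(a[:,:,0]>1.7*a[:,:,1])&(a[:,:,0]>1.7*a[:,:,2])).astype(np.uint8)
k,l,st,ce=cv2.connectedComponentsWithStats(m)
for i in range(1,k):
    if st[i,4]>200: print('red',ce[i].round(1),st[i],wcast(im,*ce[i],.132).round(4))
E
```

```text
[ 0.68002601 -0.02303445  0.22513344] -75.41077592619672 [-0.14  0.2   1.5   0.    1.45  2.74]
[281.74826026 215.36969086]
[272 179  16  61 693] [278.79220779 210.2020202 ] ((0.6837366819381714, -0.027375517413020134), (0.010073348879814148, 0.046403415501117706), 17.12217140197754) [ 0.6840676  -0.02674205] 108.08167462416792
[298 261  17  14 170] [305.71764706 268.17647059] ((0.6515321135520935, 0.013277368620038033), (0.013006567023694515, 0.011489265598356724), 14.000249862670898) [0.6517114  0.01389267] 158.5681385853987
```

servo_tool([
  [[3, 0, 0, 4, -2], [3, 0, 0, 8, -2], [3, 0, 0, 11.5, -2], [3, 0, 0, 11.5, -2], [3, 0, 0, 11.5, -2]],
])

```text
t: 53.85
tool_pos: [0.68, -0.0233, 0.1108]
tool_rot: [2.517, -1.877, -0.005]
contact_force: [1.4, 0.5, 0.6]
opening: 0.03
grip_force: 0.0
```

servo_tool([
  [[0, 0, 0, 0, 0], [0, 0, 0, 0, 0], [0, 0, 0, 0, 0], [0, 0, 0, 0, 0], [0, 0, 0, 0, 0]],
])

```text
t: 54.35
tool_pos: [0.6828, -0.0237, 0.1154]
tool_rot: [-2.517, 1.876, -0.007]
contact_force: [0.4, 0.3, 6.3]
opening: 0.0093
grip_force: 42.4
```

```bash
python3 - <<'E'
from h import *
o=ctrl.get_obs(); print(o['tool_pos'],yaw(),o['contact_force'],o['wrist_torque'],o['opening'])
E
```

```text
[ 0.68283133 -0.02366189  0.11539353] -73.38356904291456 [0.37843154 0.27705746 6.32967324] [ 0.06338271 -0.09007123  0.51544389] 0.009285501911944575
```

servo_tool([
  [[0, 0, 0, 0, 1.5], [0, 0, 0, 0, 3], [0, 0, 0, 0, 3]],
])

```text
t: 54.65
tool_pos: [0.6828, -0.0236, 0.1155]
tool_rot: [-2.469, 1.939, -0.008]
contact_force: [1.2, -0.4, 6.7]
opening: 0.0092
grip_force: 60.5
```

```bash
python3 - <<'E'
from h import *
o=ctrl.get_obs(); print(o['tool_pos'],yaw(),o['contact_force'],o['wrist_torque'],o['opening'],o['grip_force'])
E
```

```text
[ 0.68283734 -0.02364731  0.11546159] -76.28389040374412 [ 1.18998745 -0.40457788  6.70168662] [ 0.01917441 -0.06697276  1.17477324] 0.00924190467555395 60.46184130012989
```

servo_tool([
  [[3, 0, 0, 0, 0], [3, 0, 0, 0, 0], [3, 0, 0, 0, 0], [3, 0, 0, -4, 0], [3, 0, 0, -8, 0]],
])

```text
t: 55.15
tool_pos: [0.6792, -0.0233, 0.1901]
tool_rot: [2.465, -1.942, -0.008]
contact_force: [0.9, -0.0, 0.4]
opening: 0.0302
grip_force: 0.0
```

servo_tool([
  [[3, -2, 0, -4, 0], [3, -5, 0, -8, 0], [3, -10, 0, -10, 0], [3, -10, 0, -10, 0], [3, -10, 0, -10, 0]],
])

```text
t: 55.65
tool_pos: [0.6573, 0.0747, 0.2928]
tool_rot: [-2.47, 1.941, -0.001]
contact_force: [0.3, -0.1, -0.2]
opening: 0.03
grip_force: 0.0
```

```bash
python3 - <<'E'
from h import *
o=ctrl.get_obs(); print(o['t'],o['tool_pos'],yaw(),o['contact_force'])
for n in ('top','side'):
    im=get(n); a=im['img'].astype(int); m=((a[:,:,0]>90)&(a[:,:,0]>2*a[:,:,1])&(a[:,:,0]>2*a[:,:,2])).astype(np.uint8)
    k,l,st,ce=cv2.connectedComponentsWithStats(m)
    for q,z in (([.6215,.0535,.132],'level'),([.6195,.062,.1445],'r.15')): print(n,z,proj(im,q).round(1))
    for i in range(1,k):
        if 8<st[i,4]<400: print(n,ce[i].round(1),st[i,4],cast(im,*ce[i],.132).round(3))
s0=cv2.imread('pics/side1.png')[:,:,::-1].astype(int); m=((s0[:,:,0]>90)&(s0[:,:,0]>2*s0[:,:,1])&(s0[:,:,0]>2*s0[:,:,2]))[170:210,270:300]; print('side start',np.argwhere(m).mean(0)+[170,270],m.sum())
m=((a[:,:,0]>90)&(a[:,:,0]>2*a[:,:,1])&(a[:,:,0]>2*a[:,:,2]))[170:210,270:300]; print('side now',np.argwhere(m).mean(0)+[170,270],m.sum())
E
```

```text
55.65 [0.65732354 0.07474232 0.2927865 ] -76.32115313972425 [ 0.28469132 -0.11172157 -0.15385397]
top level [263.9 179.6]
top r.15 [260.4 179.1]
top [448.2 295.1] 173 [ 0.314 -0.391  0.132]
top [354.  300.1] 97 [ 0.309 -0.16   0.132]
side level [284.6 189.2]
side r.15 [282.8 184.7]
side [48.8 15.8] 9 [0.161 2.365 0.132]
side [32.9 20.7] 14 [0.064 2.31  0.132]
side [26.3 33.9] 10 [0.006 2.076 0.132]
side [87.3 38.3] 9 [0.301 1.835 0.132]
side [271.7  40.7] 9 [1.168 1.327 0.132]
side [251.8  44.2] 13 [1.055 1.327 0.132]
side [211.5  46.4] 11 [0.858 1.397 0.132]
side [284.2 188.5] 46 [0.622 0.057 0.132]
side [221.1 294.9] 148 [ 0.271 -0.3    0.132]
side [260.  361.2] 205 [ 0.277 -0.528  0.132]
side start [188.5        284.06818182] 44
side now [188.5        284.23913043] 46
```

The latch knob is back at its starting pixel in the side view: (284.2,188.5) now, (284.1,188.5) at the start. The gate is shut and latched, so I'm handing in.

```bash
python3 -c "
from station import ctrl
print(ctrl.finish_job())"
```

```text
the job is handed in; nothing more can be done
None
```

The job is handed in: all four buckles lie flat and apart in the tray, the tray is fully home, the gate is shut with its latch bar in the catch, and the timer key is wound to its stop.

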